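Dress the photo stand with mounted plaster fragments

ROBOT

A 7-joint arm with a two-finger parallel gripper is mounted at the origin on the work surface. World frame = base frame: x ahead of the robot, y to its left, z up, the work surface at z = 0. Lengths are in m, angles in rad, forces in N, time in s.
With the tool pointing down it reaches from about 0.425 to 0.925 m from the base axis. Payload 6.8 kg.
Tool frame: the origin (TCP) lies between the finger pads, 19 mm behind the fingertips; this is the grasp point; y points along the fingers, x is the direction in which the jaws open and shut, and the axes are right-handed (so a half turn about y gives the same grasp; the last joint's range is limited). The gripper opens to 85 mm and grips with 20 to 120 N. Pads are 22 mm wide; open, the fingers measure 114 mm over their backs; the gripper's body (76 mm by 85 mm) begins 54 mm behind the grasp point. The pads swing forward as they close: fully open they stand 13 mm farther back than shut.
Start: joints at [-1.349, 0.477, 0.022, 1.555, -0.011, 1.109, -0.083], TCP at [0.219, 0.639, 0.25] pointing down, gripper open.
Joint ranges: [-2.96, 2.96], [-0.34, 2.1], [-1.41, 1.46], [0.24, 2.44], [-1.37, 4.51], [0.17, 1.92], [-2.96, 2.96]. Speed limits (rad/s): [2.39, 2.39, 3.14, 3.14, 3.14, 3.14, 3.14].

INTERFACE

Orientations are given as a unit quaternion [w, x, y, z].
In Python, from station import get_obs, read_camera, hand_in gives the robot as it stands.
- The arm moves only by the tool play_rows, never from a script. Its argument "increments" is a list of rows, each a list of 2 entries, a list of its own where there are three numbers: the shift along the tool's x, y, z in m, then the turn, a rotation vector about the tool's x, y, z in degrees. In form: [[[tx, ty, tz], [ax, ay, az]], ...]. A call has 1 to 20 rows; each row shifts and turns the commanded pose from where the row before left it, along the tool's axes as they then stand; what a row does not reach is not made up. A row lasts 1/12 s, in which the tool goes at most 41.7 mm and 7.16 degrees, less where a joint would pass 70% of its speed; a pose out of reach is approached as far as the arm can. A call with a gripper value outside its range is refused whole. "gripper" is the finger opening in m, from 0 to 0.0854, set as the call begins (left out, the last holds). The fingers move at their own pace and stop on an object; "grip_force" is the grip in N (left out, the last holds). Time passes only in rows, so rows that do not move let the fingers close. It gives the time, the measured TCP pose, the force and the opening at its end, in the units of the state.
- get_obs(): the state, without advancing time (a new reading comes with each control period).
- read_camera(name): name is "scene" or "top" or "wrist"; returns a dict with "color" (480x640x3 uint8, red, green, blue), "range_z" (480x640 float32, m along the optical axis (not along the pixel's ray), 0 where there is no reading), "intrinsics" (3x3 intrinsics, pixels), "dist_coeffs" ([k1, k2, p1, p2, k3] as OpenCV has them; the pictures are not rectified), "R" (3x3) and "t" (3): a world point X has camera coordinates R X + t; the wrist camera has in their place "hand_eye" (4x4, takes a point from camera to tool coordinates, whose origin is the TCP and whose axes are the tool frame's). Camera axes: x right, y down, z forward; pixel columns grow to the right and rows downward; lengths in m; the calibration is good to about 2 mm. A picture is of the moment at which its call begins: read the wrist's pose just before it.
- hand_in(): hands the job in, once; it reports no verdict.
The state is a dict: "t": time; "q": joint angles; "joint_vel": joint speeds; "joint_torque": joint torques, N m; "eef_pos": TCP position; "tool_rot": TCP orientation; "contact_force": force on the tool from outside, world axes, zero at the start; "torque": the same for the moment, N m; "gripper_width": opening from 0.0 (shut) to 1.0 (fully open).
Only numpy, scipy, OpenCV 4.12 (cv2) and the standard library are available. Lean on these libraries where they do the work, as an engineer would, in place of code of your own. Each camera call takes 0.05 s, during which the arm holds its last target. There are 200 camera calls.

TASK

Take the keeper (the plain hanger without a fragment) out of the rail and stand it upright on the table. Hang every fragment hanger on the rail: bring its roller head in at the rail's open end and slide it along until they all hang snugly side by side, the first home against the capped end, and put the keeper back last, snug behind them. Then lean the scale bar up against the face of the side board, with its foot down on the base plate and against the stop strip. Leave the loose fragments, the brush and the jar where they are.

Things in the scene. Friction and masses are not known exactly. Their poses are not given: they have to be found in the camera images.
- hanger1: fragment hanger: steel bracket with a plaster fragment on its +x face, 0.32 kg, standing on its foot. Origin: underside, below the tab; z up, x out through the fragment, y across. Foot 70 mm wide (y), x -20 to 45 mm; back plate 70 mm wide at x = 0 to z = 138. Grip tab 24 mm wide (y), 14 thick (x), at x = y = 0, z 140 to 220 mm: grip across y, TCP 197 mm above origin. 2 or 3 are present
- hanger1_head (a point): centre of hanger1's trolley head, 30 mm behind (-x) its tab and 150 mm above its underside: two black rollers side by side, 36 mm in diameter, 12 mm thick (x -36 to -24 mm), 68 mm long together in y, on a neck 10 mm high and 24 mm wide
- hanger2: fragment hanger of the same make and sizes as hanger1, with another fragment; origin and axes as hanger1. Like the others it may be absent (None), and any hanger reads None while held
- hanger2_head (a point): centre of hanger2's trolley head, as on hanger1
- hanger3: fragment hanger of the same make and sizes as hanger1, with another fragment; origin and axes as hanger1; may be absent
- hanger3_head (a point): centre of hanger3's trolley head, as on hanger1
- rail: fixed aluminium C-channel, 300 mm long along own y, on two 16 mm posts under its back (x -35, y +-90 mm). Origin on the table below its middle; channel axis 190 mm up, top 216. Inside 42 mm high, 17 deep (x -8.5 to 8.5). Slot 16 mm high in the front, which faces own +x (away from the robot); outer face at x = 13.5. Capped at own +y end, open at own -y end
- rail_closed (a point): on the channel axis, 190 mm up, at the inner face of the end cap; axes as the rail's. Rollers against the cap put a head centre 34 mm short of it; tight neighbours are 70 mm apart. A hung hanger's axes are parallel to the rail's, its tab 30 mm in front (+x) of the channel axis, its foot 40 mm up; let go, it drops 3 mm and leans a few degrees
- keeper: keeper: a plain bracket with no fragment, 0.28 kg, hanging in the rail at the start; grip tab, neck, trolley head, origin and axes as on hanger1; foot 70 mm wide, x -50 to 5 mm, with a 30 mm wide stem up to the tab. It stands upright on its foot when set on the table, and closes the row in the rail, on the open-end side of the hangers
- keeper_head (a point): centre of the keeper's trolley head, as on hanger1
- rail_open (a point): on the channel axis at the open end, 300 mm from rail_closed; the mouth flares over 22 mm further
- board: fixed upright plywood side board, 180 mm wide (own x), 250 high, its face towards own -y, with a 6 mm thick base plate and a wooden stop strip on it in front of the face. Origin on the table below the middle of the face; z up
- stop_edge (a point): foot of the stop strip: middle of its face towards the board, on the base plate 6 mm above the table; axes as the board's, so the board's face is at y = +130 mm. The strip is 140 mm long (x) and stands 26 mm above the base plate
- bar: photo scale bar banded black and white, 240 mm long along own y, 20 mm square, 0.16 kg, lying on the table. Origin: middle of its underside. With one end on the base plate against the stop and the other on the board it stands at about 62 degrees to the table
- bar_end_a (a point): centre of the bar's -y end face
- bar_end_b (a point): centre of the bar's +y end face
- sherd1: bystander: loose plaster fragment, about 96 mm across, 25 mm thick; origin under its centre
- sherd2: bystander: loose plaster fragment, about 80 mm across, 25 mm thick; origin under its centre
- brush: bystander: hand brush lying on the table
- jar: bystander: closed jar, 64 mm in diameter, 80 mm high, origin under its centre
There are look-alikes about, which are no part of the job. Leave any green look-alike of the bar alone.

How it is judged:
On the way, in this order (a step that is already met when the one before it is completed fails the run):
1. the keeper stands upright on the table (height (world z) of keeper below 0.008 m and angle between keeper's own z axis and vertical below 0.15 rad and linear speed of keeper below 0.02 m/s), for 0.3 s.
2. all hangers hang in the rail, packed against the capped end, the keeper behind them (x of hanger1_head in the frame of rail_closed between -0.008 and 0.008 m and z of hanger1_head in the frame of rail_closed between -0.01 and 0.008 m and x of hanger2_head in the frame of rail_closed between -0.008 and 0.008 m and z of hanger2_head in the frame of rail_closed between -0.01 and 0.008 m and x of hanger3_head in the frame of rail_closed between -0.008 and 0.008 m and z of hanger3_head in the frame of rail_closed between -0.01 and 0.008 m and (y of hanger1_head in the frame of rail_closed above -0.046 m or distance between hanger1_head and hanger2_head below 0.08 m or distance between hanger1_head and hanger3_head below 0.08 m) and (y of hanger2_head in the frame of rail_closed above -0.046 m or distance between hanger2_head and hanger1_head below 0.08 m or distance between hanger2_head and hanger3_head below 0.08 m) and (y of hanger3_head in the frame of rail_closed above -0.046 m or distance between hanger3_head and hanger1_head below 0.08 m or distance between hanger3_head and hanger2_head below 0.08 m) and y of any of hanger1_head, hanger2_head, hanger3_head in the frame of rail_closed above -0.046 m and distance between hanger1_head and hanger2_head below 0.155 m and distance between each of hanger2_head, hanger1_head and hanger3_head below 0.155 m and linear speed of each of hanger1, hanger2, hanger3, keeper below 0.02 m/s and x of keeper_head in the frame of rail_closed between -0.008 and 0.008 m and z of keeper_head in the frame of rail_closed between -0.01 and 0.008 m and (distance between keeper_head and hanger1_head below 0.08 m or distance between keeper_head and hanger2_head below 0.08 m or distance between keeper_head and hanger3_head below 0.08 m) and y of keeper_head in the frame of hanger1 below -0.05 m and y of keeper_head in the frame of hanger2 below -0.05 m and y of keeper_head in the frame of hanger3 below -0.05 m), for 0.3 s.
3. the scale bar leans on the board with its foot at the stop (((y of bar_end_a in the frame of stop_edge between 0 and 0.022 m and z of bar_end_a in the frame of stop_edge between -0.002 and 0.012 m and x of bar_end_a in the frame of stop_edge between -0.07 and 0.07 m and x of bar_end_b in the frame of stop_edge between -0.09 and 0.09 m and y of bar_end_b in the frame of stop_edge between 0.105 and 0.135 m and z of bar_end_b in the frame of stop_edge above 0.19 m) or (y of bar_end_b in the frame of stop_edge between 0 and 0.022 m and z of bar_end_b in the frame of stop_edge between -0.002 and 0.012 m and x of bar_end_b in the frame of stop_edge between -0.07 and 0.07 m and x of bar_end_a in the frame of stop_edge between -0.09 and 0.09 m and y of bar_end_a in the frame of stop_edge between 0.105 and 0.135 m and z of bar_end_a in the frame of stop_edge above 0.19 m)) and linear speed of bar below 0.02 m/s), for 0.3 s.
At the end, for the whole second after the job is handed in: All hangers and, outermost, the keeper hang in the rail (head within 8 mm of its axis), one within 12 mm of the cap, the rest within 10 mm of a neighbour, hanger row under 15 mm slack; the bar leans on the board, foot down, within 13 mm of the stop, top within 15 mm of the board; at rest (all of step 2 and all of step 3); the robot touches nothing.
It fails at once if a bystander is moved more than 30 mm (distance of any of sherd1, sherd2, brush, jar from where it was at the start of the episode above 0.03 m).
Of hanger1, hanger2, hanger3 only 2 to 3 are there at a start; the rules pass over those that are not, and their reading is None.
At some moment in a run one of hanger1, hanger2, hanger3 may be knocked a few centimetres aside while the robot is not near it.
It also fails if it takes over 208 s, if anything falls off the work surface, if the arm or the gripper's body presses on something with over 40 N, if the wrist force passes 120 N, or if a joint passes its speed limit or range.

## Working session

There is one attempt and no reset: what is moved stays moved. The work goes in short steps, Python scripts to look and compute and a tool call to move; the robot and the scene stay as the last step left them, time stands still between calls to the robot, and variables do not carry over. Pictures are saved under pics/ and viewed, about 12 in all and at most 16, crops included, and the job is handed in when it is done.

Besides the shell and the picture viewer there is one more tool, called as name(argument=value, ...) on one line, values as JSON. play_rows: Moves the arm, as the interface text tells. Its arguments: {"type":"object","properties":{"increments":{"type":"array","items":{"type":"array"}},"gripper":{"type":"number"},"grip_force":{"type":"number"}},"required":["increments"]}

```bash
mkdir -p pics; ls; python3 - <<'E'
from station import get_obs, read_camera
import cv2,numpy as np
o=get_obs();print(o)
for n in("scene","top"):
    c=read_camera(n);cv2.imwrite(f"pics/{n}0.png",c["color"][:,:,::-1]);np.savez(f"pics/{n}0.npz",**c)
    print(n,c["intrinsics"],c["dist_coeffs"],c["R"],c["t"])
E
```

```text
pics
{'t': 0.0, 'q': array([-1.34907795,  0.47783132,  0.02235692,  1.55648645, -0.01146728,
        1.10931018, -0.083065  ]), 'joint_vel': array([-1.40577967e-04, -6.92661522e-05,  4.25023171e-05, -2.42017273e-04,
        8.00526242e-04,  1.13837774e-03,  1.64422706e-05]), 'joint_torque': array([ 1.38194195e-03, -5.96474218e+01,  1.60888832e+00, -2.81189150e+01,
        1.25205857e-02,  9.26179782e-03, -1.52937213e-05]), 'eef_pos': array([0.21845754, 0.63805854, 0.24899033]), 'tool_rot': array([-0.57484414,  0.5757285 ,  0.4106421 , -0.41166002]), 'contact_force': array([ 0.11517107,  0.35073093, -0.38795539]), 'torque': array([-0.01350543, -0.00939209,  0.01418742]), 'gripper_width': 1.0002102446243488}
scene [[488.32548402   0.         325.69724664]
 [  0.         488.32548402 249.5856272 ]
 [  0.           0.           1.        ]] [0.01377314 0.         0.         0.         0.        ] [[ 0.3360069   0.94169686  0.01750385]
 [ 0.7605086  -0.26029993 -0.59487025]
 [-0.5556312   0.21319234 -0.80363113]] [-0.17902714 -0.32851036  1.58496608]
top [[579.02706049   0.         317.23560814]
 [  0.         579.02706049 237.78752206]
 [  0.           0.           1.        ]] [-0.1897123  0.         0.         0.         0.       ] [[ 0.00506709 -0.99994562  0.0091149 ]
 [-0.99638596 -0.0058215  -0.08474152]
 [ 0.08478997 -0.00865256 -0.99636128]] [2.56375000e-04 5.18006329e-01 1.43975903e+00]
```

View pics/scene0.png

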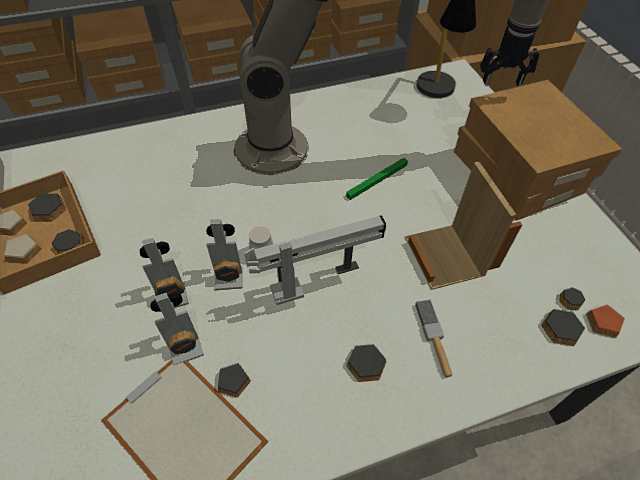

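View pics/top0.png

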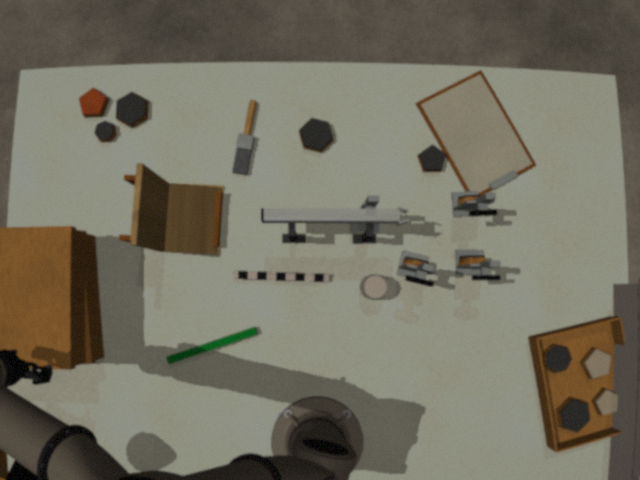

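The scene view shows three fragment hangers at the left (tabs at about (150,245), (218,228), (165,300)) and the keeper in the rail near (287,262). The top view shows the rail from (262,215) to (400,215), with the open end at the right (-y). The bar is at (283,277), the jar at (374,287), the board face at x≈165 px and the stop strip at x≈219 px.

```bash
cat > h.py <<'E'
import numpy as np,cv2
from scipy import ndimage as nd
def cloud(c):
    z=c["range_z"];H,W=z.shape
    u,v=np.meshgrid(np.arange(W),np.arange(H))
    p=np.stack([u,v],-1).reshape(-1,1,2).astype(np.float64)
    n=cv2.undistortPoints(p,c["intrinsics"],c["dist_coeffs"]).reshape(H,W,2)
    P=np.concatenate([n*z[...,None],z[...,None]],-1)
    X=(P-c["t"])@c["R"]     # R^T (P-t)
    X[z==0]=np.nan
    return X
def rect(pts):
    (cx,cy),(w,h),a=cv2.minAreaRect(pts.astype(np.float32)); return np.round([cx,cy,w,h,a],4)
E
python3 - <<'E'
from h import *
for n in("top","scene"):
    c=dict(np.load(f"pics/{n}0.npz"));X=cloud(c);x,y,z=np.moveaxis(X,-1,0)
    print(n,"table z",np.nanmedian(z[380:420,330:350]) if n=="top" else np.nanmedian(z[420:470,300:340]))
    for lo,hi in((.185,.235),(.135,.175),(.06,.1),(.012,.03)):
        m=(z>lo)&(z<hi)&(x>.3)&(x<1)&(y>-.6)&(y<.6)
        L,k=nd.label(m)
        for i in range(1,k+1):
            q=X[L==i]
            if len(q)>12: 
                v,u=np.argwhere(L==i).mean(0)
                print(lo,len(q),"px",int(u),int(v),"rect",rect(q[:,:2]),"z",np.round(np.percentile(q[:,2],[5,50,95]),3))
E
```

```text
top table z 0.0036744072227639477
0.185 544 px 144 206 rect [5.70400e-01 3.93700e-01 1.46000e-02 1.78500e-01 8.36356e+01] z [0.188 0.212 0.232]
0.185 109 px 488 196 rect [ 0.5988 -0.3832  0.0148  0.0244  4.0735] z [0.189 0.217 0.222]
0.185 2018 px 331 214 rect [ 0.5654 -0.0338  0.0501  0.326   0.2043] z [0.196 0.216 0.22 ]
0.185 32 px 402 221 rect [ 5.4050e-01 -1.8500e-01  4.0000e-03  2.4800e-02  1.6955e+01] z [0.19  0.213 0.219]
0.185 1541 px 64 276 rect [0.4137 0.5826 0.2275 0.0368 0.7323] z [0.19  0.201 0.205]
0.185 94 px 492 263 rect [ 4.45800e-01 -3.88800e-01  2.35000e-02  1.35000e-02  8.78785e+01] z [0.191 0.217 0.223]
0.185 100 px 426 267 rect [ 4.38100e-01 -2.38700e-01  2.57000e-02  1.41000e-02  7.59696e+01] z [0.19  0.219 0.223]
0.135 330 px 150 208 rect [5.71100e-01 3.93300e-01 1.57000e-02 1.79800e-01 8.32794e+01] z [0.137 0.158 0.173]
0.135 24 px 130 181 rect [6.37200e-01 4.43200e-01 2.16000e-02 1.80000e-03 8.78996e+01] z [0.138 0.16  0.172]
0.135 310 px 481 208 rect [ 0.5836 -0.3824  0.0432  0.0631  3.8652] z [0.14  0.159 0.17 ]
0.135 13 px 269 222 rect [0.5407 0.1141 0.0
[... 6777 characters left out ...]
321 rect [8.81300e-01 5.82500e-01 3.48000e-02 6.99000e-02 8.98838e+01] z [0.014 0.025 0.029]
0.012 984 px 563 325 rect [ 0.8613  0.4985  0.083   0.0934 30.734 ] z [0.015 0.025 0.029]
0.012 965 px 366 361 rect [7.89400e-01 7.30000e-03 8.83000e-02 7.91000e-02 1.63767e+01] z [0.017 0.026 0.029]
0.012 66 px 185 349 rect [ 0.6253 -0.3809  0.0051  0.0486  3.2832] z [0.013 0.023 0.029]
0.012 691 px 232 378 rect [ 0.7275 -0.292   0.0697  0.067  54.6898] z [0.018 0.026 0.029]
0.012 140 px 147 382 rect [ 6.73500e-01 -4.75900e-01  2.18000e-02  5.86000e-02  2.74249e+01] z [0.012 0.014 0.017]
0.012 19 px 133 397 rect [ 6.96400e-01 -5.09100e-01  1.56000e-02  9.70000e-03  3.11236e+01] z [0.012 0.014 0.014]
```

```bash
python3 - <<'E'
from h import *
from station import get_obs
from scipy.spatial.transform import Rotation as Ro
o=get_obs();print(np.round(Ro.from_quat(np.roll(o["tool_rot"],-1)).as_matrix(),3))
for n in("top","scene"):
    c=dict(np.load(f"pics/{n}0.npz"));X=cloud(c).reshape(-1,3);X=X[~np.isnan(X[:,0])];x,y,z=X.T
    B=lambda *a:X[(x>a[0])&(x<a[1])&(y>a[2])&(y<a[3])&(z>a[4])&(z<a[5])]
    r=B(.53,.60,-.25,.15,.209,.222)
    print(n,"rail top rect",rect(r[:,:2]),np.median(r[:,2]))
    for yy in np.arange(-.22,.14,.02):
        s=r[abs(r[:,1]-yy)<.008]
        if len(s)>10: print(np.round([yy,*np.percentile(s[:,0],[3,50,97]),np.median(s[:,2])],4))
    print("y ext",np.round([*np.sort(r[:,1])[:3],*np.sort(r[:,1])[-3:]],4))
    for b in((.53,.65,-.25,.15,.228,.245),(.53,.65,-.25,.15,.245,.275)):
        k=B(*b); print("keeper",len(k),rect(k[:,:2]),np.round(np.percentile(k[:,2],[5,95]),3), np.round(k.mean(0),4))
    f=B(.45,.68,.38,.41,.06,.2); p=np.polyfit(f[:,0],f[:,1],1); print("face y=",p, rect(f[:,:2]), np.percentile(f[:,1],[5,50,95]))
    s=B(.45,.68,.23,.28,.026,.04); 
    print("strip",rect(s[:,:2]),np.median(s[:,2]),np.percentile(s[:,1],[3,50,97]),np.percentile(s[:,0],[2,98])) 
    for xx in(.52,.57,.62):
        q=s[abs(s[:,0]-xx)<.015]; print(xx,len(q),np.percentile(q[:,1],[5,50,95]) if len(q) else 0)
    print("base z",np.median(B(.5,.65,.28,.36,-.01,.02)[:,2]))
    b=B(.36,.48,-.05,.24,.012,.03);print("bar",rect(b[:,:2]))
E
```

```text
[[ 0.324 -0.    -0.946]
 [ 0.946 -0.002  0.324]
 [-0.002 -1.    -0.   ]]
top rail top rect [ 5.58700e-01 -3.37000e-02  3.25900e-01  4.16000e-02  8.91561e+01] 0.21583257972687556
[-0.18    0.5374  0.5506  0.5726  0.2144]
[-0.16    0.5417  0.5549  0.5686  0.2164]
[-0.14    0.5413  0.5548  0.5684  0.2166]
[-0.12    0.5416  0.5553  0.5713  0.2156]
[-0.1     0.5412  0.5549  0.5706  0.2154]
[-0.08    0.5413  0.5548  0.568   0.2156]
[-0.06    0.5408  0.5544  0.5678  0.2163]
[-0.04    0.5408  0.5544  0.5674  0.2159]
[-0.02    0.5408  0.554   0.5675  0.216 ]
[-0.      0.5409  0.5539  0.5673  0.2165]
[0.02   0.541  0.5541 0.5672 0.2154]
[0.04   0.5408 0.5537 0.5672 0.2158]
[0.06   0.5405 0.5535 0.567  0.2162]
[0.08   0.5407 0.5537 0.5669 0.2156]
[0.1    0.5405 0.5534 0.5668 0.2158]
[0.12   0.5405 0.5533 0.5668 0.2154]
y ext [-0.1968 -0.1959 -0.1956  0.1291  0.1291  0.1292]
keeper 18 [ 5.7900e-01 -1.1320e-01  2.5200e-02  8.8000e-03  6.7585e+01] [0.228 0.243] [ 0.5794 -0.1123  0.2362]
keeper 84 [ 5.84200e-01 -1.14900e-01  2.41000e-02  1.40000e-02  8.83901e+01] [0.252 0.26 ] [ 0.5841 -0.1148  0.2
[... 1324 characters left out ...]
 0.1302  0.1303  0.1315]
keeper 56 [ 5.90700e-01 -1.16500e-01  2.42000e-02  9.70000e-03  6.84781e+01] [0.229 0.244] [ 0.5906 -0.1161  0.2367]
keeper 105 [ 0.5851 -0.1141  0.0169  0.0242  3.0569] [0.247 0.261] [ 0.587  -0.1147  0.2556]
face y= [-0.02976244  0.41052826] [5.7290e-01 3.9870e-01 1.9900e-02 1.8270e-01 8.8325e+01] [0.38891525 0.39291677 0.39813517]
strip [5.6550e-01 2.5740e-01 1.5200e-02 1.4300e-01 8.6609e+01] 0.03312938161739089 [0.24902388 0.25597796 0.26433727] [0.49952343 0.63389345]
0.52 46 [0.25277662 0.25812099 0.26452917]
0.57 51 [0.25039056 0.25565403 0.26279321]
0.62 58 [0.24782288 0.2533395  0.26032084]
base z 0.007617112147865494
bar [0.4392 0.2091 0.     0.     0.    ]
```

play_rows(increments=[[[0,-0.035,0],[0,-6.4,0]],[[0,-0.035,0],[0,-6.4,0]],[[0,-0.035,0],[0,-6.4,0]],[[-0.036,0,-0.0175],[0,0,0]],[[-0.036,0,-0.0175],[0,0,0]],[[-0.036,0,-0.0175],[0,0,0]],[[-0.036,0,-0.0175],[0,0,0]],[[-0.036,0,-0.0175],[0,0,0]],[[-0.036,0,-0.0175],[0,0,0]],[[-0.036,0,-0.0175],[0,0,0]],[[-0.036,0,-0.0175],[0,0,0]],[[-0.036,0,-0.0175],[0,0,0]],[[-0.036,0,-0.0175],[0,0,0]],[[-0.036,0,-0.0175],[0,0,0]],[[-0.036,0,-0.0175],[0,0,0]],[[-0.036,0,-0.0175],[0,0,0]],[[-0.036,0,-0.0175],[0,0,0]],[[-0.036,0,-0.0175],[0,0,0]],[[-0.036,0,-0.0175],[0,0,0]],[[-0.036,0,-0.0175],[0,0,0]]], gripper=0.07, grip_force=50)

```text
t: 1.77
eef_pos: [0.5195, 0.0263, 0.3549]
tool_rot: [-0.499, 0.499, 0.501, -0.501]
contact_force: [1.2, 0.0, -0.1]
gripper_width: 0.817
```

```bash
cat > go.py <<'E'
# usage: go.py x y z [yaw of tool x, deg]: shift left, in present tool axes, and turn about tool y (first turn, then the "after" shift)
import sys,numpy as np
from station import get_obs
from scipy.spatial.transform import Rotation as Ro
o=get_obs();R=Ro.from_quat(np.roll(o["tool_rot"],-1));M=R.as_matrix()
print("t",round(o["t"],2),"pos",o["eef_pos"].round(4),"yaw",np.degrees(np.arctan2(M[1,0],M[0,0])).round(2),"toolY",M[:,1].round(3),"F",o["contact_force"].round(1),"w",round(o["gripper_width"]*.0854,4),"q",o["q"].round(2))
a=[float(v) for v in sys.argv[1:]]
if a:
    d=np.array(a[:3])-o["eef_pos"];print("shift tool",(M.T@d).round(4))
    if len(a)>3:
        T=Ro.from_euler("z",a[3],degrees=True).as_matrix()@np.array([[1,0,0],[0,0,1],[0,-1,0]])
        print("turn",np.degrees((R.inv()*Ro.from_matrix(T)).as_rotvec()).round(2),"shift after turn",(T.T@d).round(4))
E
python3 go.py .584 -.115 .237 90.35
```

```text
t 1.77 pos [0.5195 0.0263 0.3549] yaw 90.31 toolY [-0.  0. -1.] F [ 1.2  0.  -0.1] w 0.0698 q [-0.54  0.13  0.42  1.81 -0.06  1.22  1.47]
shift tool [-0.1416  0.1179 -0.0637]
turn [-0.01 -0.04  0.01] shift after turn [-0.1416  0.1179 -0.0636]
```

play_rows(increments=[[[-0.0283,0,-0.0128],[0,0,0]],[[-0.0283,0,-0.0128],[0,0,0]],[[-0.0283,0,-0.0128],[0,0,0]],[[-0.0283,0,-0.0128],[0,0,0]],[[-0.0283,0,-0.0128],[0,0,0]],[[0,0.03,0],[0,0,0]],[[0,0.03,0],[0,0,0]],[[0,0.03,0],[0,0,0]],[[0,0.02,0],[0,0,0]],[[0,0.008,0],[0,0,0]],[[0,0,0],[0,0,0]],[[0,0,0],[0,0,0]]])

```text
t: 2.77
eef_pos: [0.5844, -0.113, 0.2375]
tool_rot: [-0.499, 0.499, 0.501, -0.501]
contact_force: [-0.8, 0.1, 0.6]
gripper_width: 0.82
```

play_rows(increments=[[[0,0,0],[0,0,0]],[[0,0,0],[0,0,0]],[[0,0,0],[0,0,0]],[[0,0,0],[0,0,0]],[[0,0,0],[0,0,0]],[[0,0,0],[0,0,0]],[[0,0,0],[0,0,0]],[[0,0,0],[0,0,0]]], gripper=0.0)

```text
t: 3.43
eef_pos: [0.5847, -0.1134, 0.2381]
tool_rot: [-0.498, 0.499, 0.502, -0.501]
contact_force: [0.6, -1.3, 5.7]
gripper_width: 0.276
```

```bash
python3 go.py .585 -.115 .237
```

```text
t 3.43 pos [ 0.5847 -0.1134  0.2381] yaw 90.28 toolY [ 0.002 -0.    -1.   ] F [ 0.6 -1.3  5.7] w 0.0236 q [-0.29  0.38  0.49  1.79 -0.21  1.01  1.85]
shift tool [-0.0016  0.0011 -0.0002]
```

play_rows(increments=[[[0,-0.0025,0],[0,0,0]],[[-0.01,0,0],[0,0,0]],[[-0.015,0,0],[0,0,0]],[[-0.015,0,0],[0,0,0]],[[-0.015,0,0],[0,0,0]],[[-0.015,0,0],[0,0,0]],[[-0.015,0,0],[0,0,0]],[[-0.015,0,0],[0,0,0]],[[-0.015,0,0],[0,0,0]],[[-0.015,0,0],[0,0,0]],[[-0.015,0,0],[0,0,0]],[[-0.01,0,0],[0,0,0]],[[0,0,0],[0,0,0]]])

```text
t: 4.52
eef_pos: [0.5835, -0.2713, 0.239]
tool_rot: [0.5, -0.5, -0.5, 0.501]
contact_force: [-1.5, -1.3, -3.0]
gripper_width: 0.271
```

```bash
python3 go.py .70 -.13 .202
```

```text
t 4.52 pos [ 0.5835 -0.2713  0.239 ] yaw 90.08 toolY [-0.001 -0.002 -1.   ] F [-1.5 -1.3 -3. ] w 0.0232 q [-0.03  0.47  0.51  1.67 -0.25  1.06  2.13]
shift tool [ 0.1412  0.0366 -0.1167]
```

play_rows(increments=[[[0,-0.01,-0.029],[0,0,0]],[[0,-0.01,-0.029],[0,0,0]],[[0,-0.01,-0.029],[0,0,0]],[[0,-0.01,-0.029],[0,0,0]],[[0.028,0,0],[0,0,0]],[[0.028,0,0],[0,0,0]],[[0.028,0,0],[0,0,0]],[[0.028,0,0],[0,0,0]],[[0.028,0,0],[0,0,0]],[[0,0,0],[0,0,0]],[[0,0.02,0],[0,0,0]],[[0,0.02,0],[0,0,0]],[[0,0.02,0],[0,0,0]],[[0,0.01,0],[0,0,0]],[[0,0.003,0],[0,0,0]],[[0,0.001,0],[0,0,0]],[[0,0,0],[0,0,0]],[[0,0,0],[0,0,0]]])

```text
t: 6.02
eef_pos: [0.7009, -0.1276, 0.2069]
tool_rot: [-0.498, 0.499, 0.502, -0.501]
contact_force: [0.5, -0.7, -3.1]
gripper_width: 0.278
```

```bash
python3 go.py .70 -.13 .2 90.35
```

```text
t 6.02 pos [ 0.7009 -0.1276  0.2069] yaw 90.3 toolY [ 0.002 -0.    -1.   ] F [ 0.5 -0.7 -3.1] w 0.0238 q [-0.21  0.61  0.47  1.52 -0.3   1.08  1.9 ]
shift tool [-0.0024  0.0069  0.0009]
turn [ 0.12 -0.05 -0.01] shift after turn [-0.0024  0.0069  0.0009]
```

play_rows(increments=[[[0,0.002,0],[0,0,0]],[[0,0.001,0],[0,0,0]],[[0,0.001,0],[0,0,0]],[[0,0.001,0],[0,0,0]],[[0,0.001,0],[0,0,0]],[[0,0,0],[0,0,0]]])

```text
t: 6.52
eef_pos: [0.7017, -0.1277, 0.2022]
tool_rot: [-0.498, 0.5, 0.502, -0.5]
contact_force: [0.3, 0.2, 8.2]
gripper_width: 0.273
```

play_rows(increments=[[[0,0,0],[0,0,0]],[[0,0,0],[0,0,0]],[[0,0,0],[0,0,0]],[[0,0,0],[0,0,0]],[[0,0,0],[0,0,0]],[[0,-0.02,0],[0,0,0]],[[0,-0.03,0],[0,0,0]],[[0,-0.03,0],[0,0,0]],[[0,-0.03,0],[0,0,0]],[[0,0,0],[0,0,0]],[[0,0,0],[0,0,0]]], gripper=0.06)

```text
t: 7.43
eef_pos: [0.701, -0.1278, 0.3117]
tool_rot: [-0.498, 0.5, 0.502, -0.5]
contact_force: [-1.5, 1.2, -0.2]
gripper_width: 0.704
```

```bash
cat > tabs.py <<'E'
from h import *
from station import read_camera
import sys,json
c=read_camera("top");X=cloud(c);x,y,z=np.moveaxis(X,-1,0)
m=(z>.2)&(z<.235)&(x>.35)&(x<.85)&(y>-.6)&(y<.15)&~((abs(x-.554)<.035)&(y>-.21))
L,k=nd.label(m)
for i in range(1,k+1):
    q=X[L==i]
    if len(q)<40: continue
    (cx,cy),(w,h),a=cv2.minAreaRect(q[:,:2].astype(np.float32))
    ang=a if h>w else a-90   # direction of the thin side = own x
    ang=(ang+45)%180-45
    # yaw again from the roller bar below and behind the tab
    r=X[(z>.14)&(z<.175)&(np.hypot(x-cx,y-cy)<.07)]; yr=np.nan
    if len(r)>50:
        (_,_),(w2,h2),a2=cv2.minAreaRect(r[:,:2].astype(np.float32)); yr=a2 if h2>w2 else a2-90; rc=r.mean(0)
    print("tab",round(cx,4),round(cy,4),"size",round(w,4),round(h,4),"z",q[:,2].max().round(3),"yaw tab",round(ang,1),"rollers",round((yr+45)%180-45,1),len(q))
E
python3 tabs.py; python3 go.py
```

```text
tab 0.5988 -0.3835 size 0.0148 0.0242 z 0.224 yaw tab 6.0 rollers 3.1 87
tab 0.4464 -0.3888 size 0.0224 0.0117 z 0.225 yaw tab -0.4 rollers -0.3 74
tab 0.4383 -0.2386 size 0.0248 0.0144 z 0.226 yaw tab -13.1 rollers -13.8 86
t 7.48 pos [ 0.7002 -0.1273  0.3097] yaw 90.3 toolY [ 0.001  0.    -1.   ] F [ 0.2  0.2 -0.4] w 0.0601 q [-0.23  0.53  0.5   1.41 -0.26  1.26  1.87]
```

play_rows(increments=[[[-0.032,0,0.0126],[0,0,0]],[[-0.032,0,0.0126],[0,0,0]],[[-0.032,0,0.0126],[0,0,0]],[[-0.032,0,0.0126],[0,0,0]],[[-0.032,0,0.0126],[0,0,0]],[[-0.032,0,0.0126],[0,0,0]],[[-0.032,0,0.0126],[0,0,0]],[[-0.032,0,0.0126],[0,-3.7,0]],[[0,0.02,0],[0,0,0]],[[0,0.03,0],[0,0,0]],[[0,0,0],[0,0,0]],[[0,0,0],[0,0,0]]])

```text
t: 8.48
eef_pos: [0.5997, -0.3823, 0.2564]
tool_rot: [0.484, -0.48, -0.517, 0.518]
contact_force: [1.1, -0.2, 0.6]
gripper_width: 0.704
```

```bash
python3 go.py .599 -.3835 .197 94
```

```text
t 8.48 pos [ 0.5997 -0.3823  0.2564] yaw 94.03 toolY [-0.005  0.003 -1.   ] F [ 1.1 -0.2  0.6] w 0.0602 q [ 0.16  0.58  0.5   1.47 -0.29  1.18  2.35]
shift tool [-0.0014  0.0594  0.0004]
turn [-0.3   0.03  0.22] shift after turn [-0.0012  0.0594  0.0007]
```

play_rows(increments=[[[-0.001,0.03,0],[-0.3,0,0.2]],[[0,0.02,0],[0,0,0]],[[0,0.009,0],[0,0,0]],[[0,0,0],[0,0,0]]])

```text
t: 8.82
eef_pos: [0.6007, -0.3836, 0.199]
tool_rot: [-0.481, 0.483, 0.518, -0.517]
contact_force: [-0.0, -0.0, -0.6]
gripper_width: 0.703
```

play_rows(increments=[[[0,0,0],[0,0,0]],[[0,0,0],[0,0,0]],[[0,0,0],[0,0,0]],[[0,0,0],[0,0,0]],[[0,0,0],[0,0,0]],[[0,0,0],[0,0,0]],[[0,0,0],[0,0,0]]], gripper=0.0)

```text
t: 9.4
eef_pos: [0.6018, -0.3855, 0.2025]
tool_rot: [-0.479, 0.485, 0.518, -0.516]
contact_force: [0.2, 0.2, 7.3]
gripper_width: 0.272
```

```bash
python3 go.py .5853 -.27 .239 90.35
```

```text
t 9.4 pos [ 0.6018 -0.3855  0.2025] yaw 94.0 toolY [ 0.008 -0.004 -1.   ] F [0.2 0.2 7.3] w 0.0232 q [ 0.17  0.62  0.49  1.53 -0.32  1.06  2.37]
shift tool [ 0.1162 -0.0371  0.0081]
turn [ 0.46  3.66 -0.26] shift after turn [ 0.1156 -0.0365  0.0158]
```

play_rows(increments=[[[0,-0.02,0],[0,0,0]],[[0,-0.02,0],[0,0,0]],[[0,0,0],[0,3.7,0]],[[0.02,0,0.0025],[0,0,0]],[[0.02,0,0.0025],[0,0,0]],[[0.02,0,0.0025],[0,0,0]],[[0.02,0,0.0025],[0,0,0]],[[0.02,0,0.0025],[0,0,0]],[[0.01,0,0],[0,0,0]],[[0,0,0],[0,0,0]],[[0,0,0],[0,0,0]],[[0,0,0],[0,0,0]]])

```text
t: 10.4
eef_pos: [0.5874, -0.2766, 0.2402]
tool_rot: [-0.497, 0.502, 0.501, -0.501]
contact_force: [-0.3, -0.3, -4.3]
gripper_width: 0.271
```

```bash
python3 go.py .5880 -.27 .2425 90.35; python3 - <<'E'
from h import *
from station import read_camera
c=read_camera("scene");X=cloud(c);np.savez("pics/s1.npz",**c)
cv2.imwrite("pics/s1.png",cv2.resize(c["color"][130:400,90:410,::-1],None,fx=2,fy=2))
x,y,z=X.reshape(-1,3).T
for zl in np.arange(.03,.3,.01):
    m=(z>zl)&(z<zl+.01)&(x>.52)&(x<.68)&(y>-.32)&(y<-.215)
    if m.sum()>5: print(round(zl,3),m.sum(),"x",np.percentile(x[m],[3,50,97]).round(4),"y",np.percentile(y[m],[3,50,97]).round(4))
m=(abs(z-.19)<.04)&(x>.52)&(x<.575)&(y>-.33)&(y<-.21);q=X.reshape(-1,3)[m]
print(len(q),rect(q[:,:2]),np.percentile(q[:,2],[2,98]))
E
```

```text
t 10.4 pos [ 0.5874 -0.2766  0.2402] yaw 90.22 toolY [ 0.005 -0.005 -1.   ] F [-0.3 -0.3 -4.3] w 0.0231 q [-0.03  0.48  0.52  1.66 -0.26  1.06  2.15]
shift tool [ 0.0066 -0.0023 -0.0007]
turn [ 0.31 -0.13 -0.26] shift after turn [ 0.0066 -0.0023 -0.0007]
0.03 13 x [0.6272 0.6282 0.6288] y [-0.3059 -0.2755 -0.2452]
0.04 313 x [0.5904 0.6169 0.6299] y [-0.3087 -0.2749 -0.2416]
0.05 59 x [0.5862 0.6117 0.6283] y [-0.3085 -0.2745 -0.2416]
0.06 57 x [0.587  0.6108 0.6126] y [-0.3078 -0.2775 -0.2421]
0.07 55 x [0.5866 0.6106 0.6132] y [-0.3077 -0.2755 -0.2431]
0.08 107 x [0.5864 0.61   0.6128] y [-0.3058 -0.2769 -0.2433]
0.09 127 x [0.5858 0.6021 0.6123] y [-0.306  -0.2749 -0.2446]
0.1 222 x [0.586  0.5966 0.6116] y [-0.3023 -0.275  -0.2456]
0.11 71 x [0.5849 0.5872 0.589 ] y [-0.3076 -0.2739 -0.2436]
0.12 76 x [0.5853 0.5873 0.5896] y [-0.3081 -0.2783 -0.2426]
0.13 75 x [0.5852 0.5873 0.5892] y [-0.3058 -0.2741 -0.2438]
0.14 80 x [0.585  0.5871 0.5894] y [-0.3079 -0.2768 -0.242 ]
0.15 81 x [0.585  0.5872 0.5899] y [-0.3079 -0.2748 -0.2417]
0.16 84 x [0.585  0.5875 0.59  ] y [-0.3073 -0.27
[... 176 characters left out ...]
74 -0.2719 -0.2421]
0.2 39 x [0.5528 0.5911 0.593 ] y [-0.3045 -0.2733 -0.2465]
0.21 30 x [0.5897 0.5914 0.5935] y [-0.2858 -0.2748 -0.2636]
0.22 42 x [0.5903 0.5917 0.5979] y [-0.2894 -0.2759 -0.259 ]
0.23 69 x [0.5902 0.5933 0.5997] y [-0.2983 -0.2763 -0.252 ]
0.24 71 x [0.5902 0.5932 0.5994] y [-0.2987 -0.2746 -0.2524]
0.25 101 x [0.5787 0.5915 0.5993] y [-0.2974 -0.2759 -0.2537]
0.26 74 x [0.5815 0.5945 0.6007] y [-0.3059 -0.2734 -0.2407]
0.27 179 x [0.5788 0.5954 0.6011] y [-0.3159 -0.2897 -0.2333]
0.28 97 x [0.5784 0.5977 0.6027] y [-0.318  -0.261  -0.2269]
0.29 122 x [0.578  0.5992 0.606 ] y [-0.3187 -0.2628 -0.2221]
66 [ 0.5568 -0.2749  0.0134  0.067   1.0827] [0.17382729 0.20432286]
```

View pics/s1.png

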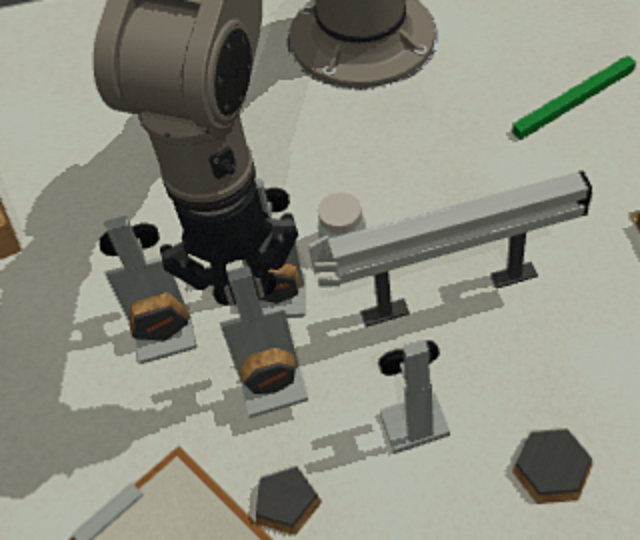

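The crop shows the keeper standing upright at (415,400) and the held hanger with its head in front of the open mouth at (325,260).

play_rows(increments=[[[0.005,-0.002,0],[0,0,0]],[[0.01,0,0],[0,0,0]],[[0.01,0,0],[0,0,0]],[[0.01,0,0],[0,0,0]],[[0.01,0,0],[0,0,0]],[[0.01,0,0],[0,0,0]],[[0.01,0,0],[0,0,0]],[[0.01,0,0],[0,0,0]],[[0.01,0,0],[0,0,0]],[[0.01,0,0],[0,0,0]],[[0,0,0],[0,0,0]]])

```text
t: 11.37
eef_pos: [0.5876, -0.1765, 0.2416]
tool_rot: [-0.496, 0.499, 0.503, -0.501]
contact_force: [0.4, 0.9, -4.0]
gripper_width: 0.273
```

```bash
python3 go.py .5868 -.18 .2425 90.35
```

```text
t 11.37 pos [ 0.5876 -0.1765  0.2416] yaw 90.49 toolY [ 0.005 -0.001 -1.   ] F [ 0.4  0.9 -4. ] w 0.0233 q [-0.19  0.41  0.51  1.75 -0.23  1.03  1.98]
shift tool [-0.0035 -0.0009  0.0008]
turn [ 0.3   0.14 -0.07] shift after turn [-0.0035 -0.0009  0.0008]
```

play_rows(increments=[[[0.012,0,0.0008],[0,0,0]],[[0.015,0,0],[0,0,0]],[[0.015,0,0],[0,0,0]],[[0.015,0,0],[0,0,0]],[[0.015,0,0],[0,0,0]],[[0.015,0,0],[0,0,0]],[[0.015,0,0],[0,0,0]],[[0.015,0,0],[0,0,0]],[[0.015,0,0],[0,0,0]],[[0.015,0,0],[0,0,0]],[[0.015,0,0],[0,0,0]],[[0.015,0,0],[0,0,0]],[[0.015,0,0],[0,0,0]],[[0.015,0,0],[0,0,0]],[[0.015,0,0],[0,0,0]],[[0.015,0,0],[0,0,0]],[[0.015,0,0],[0,0,0]],[[0.005,0,0],[0,0,0]],[[0,0,0],[0,0,0]]])

```text
t: 12.95
eef_pos: [0.5848, 0.0789, 0.2409]
tool_rot: [-0.496, 0.5, 0.503, -0.501]
contact_force: [-0.7, 0.2, -3.5]
gripper_width: 0.272
```

```bash
python3 go.py .5855 .089 .2425 90.35
```

```text
t 12.95 pos [0.5848 0.0789 0.2409] yaw 90.44 toolY [ 0.005 -0.003 -1.   ] F [-0.7  0.2 -3.5] w 0.0232 q [-0.59  0.36  0.45  1.8  -0.18  1.01  1.51]
shift tool [ 0.0101 -0.0016 -0.0008]
turn [ 0.31  0.09 -0.15] shift after turn [ 0.0101 -0.0016 -0.0007]
```

Continue gently until it meets the cap.

play_rows(increments=[[[0.004,0,0],[0,0,0]],[[0.004,0,0],[0,0,0]],[[0.003,0,0],[0,0,0]],[[0.002,0,0],[0,0,0]],[[0,0,0],[0,0,0]],[[0,0,0],[0,0,0]]])

```text
t: 13.45
eef_pos: [0.585, 0.0889, 0.241]
tool_rot: [-0.497, 0.501, 0.501, -0.501]
contact_force: [-0.5, -3.8, -3.3]
gripper_width: 0.274
```

play_rows(increments=[[[0.002,0,0],[0,0,0]],[[0,0,0],[0,0,0]],[[0,0.001,0],[0,0,0]]])

```text
t: 13.7
eef_pos: [0.5852, 0.0892, 0.2405]
tool_rot: [-0.496, 0.502, 0.501, -0.501]
contact_force: [-0.5, -6.9, 2.0]
gripper_width: 0.272
```

play_rows(increments=[[[0,0,0],[0,0,0]],[[0,0,0],[0,0,0]],[[0,0,0],[0,0,0]],[[0,0,0],[0,0,0]],[[0,0,0],[0,0,0]],[[0,-0.015,0],[0,0,0]],[[0,-0.025,0],[0,0,0]],[[0,-0.03,0],[0,0,0]],[[-0.03,0,0],[0,0,0]],[[-0.04,0,0],[0,0,0]],[[-0.04,0,0],[0,0,0]],[[-0.04,0,0.01],[0,0,0]],[[-0.04,0,0.02],[0,0,0]],[[-0.04,0,0.03],[0,0,0]],[[-0.03,0,0.03],[0,0,0]],[[-0.02,0,0.03],[0,0,0]],[[0,0,0],[0,0,0]],[[0,0,0],[0,0,0]]], gripper=0.055)

```text
t: 15.2
eef_pos: [0.4715, -0.1798, 0.3106]
tool_rot: [-0.497, 0.502, 0.502, -0.499]
contact_force: [1.0, 1.2, 0.2]
gripper_width: 0.646
```

```bash
python3 go.py .4385 -.2386 .197 76.5; python3 - <<'E'
from h import *
from station import read_camera
c=read_camera("scene");X=cloud(c).reshape(-1,3);x,y,z=X.T
for b in((.57,.64,-.2,.16,.225,.27),(.67,.73,-.17,-.08,.19,.23),(.42,.47,-.43,-.35,.19,.23),(.41,.46,-.27,-.2,.19,.23)):
    m=(x>b[0])&(x<b[1])&(y>b[2])&(y<b[3])&(z>b[4])&(z<b[5]); q=X[m]
    print(m.sum(),rect(q[:,:2]) if len(q) else 0,np.percentile(q[:,2],[5,95]) if len(q) else 0)
E
```

```text
t 15.2 pos [ 0.4715 -0.1798  0.3106] yaw 90.07 toolY [ 0.007 -0.002 -1.   ] F [1.  1.2 0.2] w 0.0551 q [-0.3   0.13  0.6   1.92 -0.09  1.11  1.91]
shift tool [-0.0585  0.1135  0.0338]
turn [ 0.4  13.58 -0.07] shift after turn [-0.0649  0.1136  0.0184]
138 [5.93000e-01 8.95000e-02 2.48000e-02 1.90000e-02 8.09702e+01] [0.22877317 0.25697069]
168 [ 0.7064 -0.1269  0.0175  0.0244  0.3194] [0.19310289 0.22293595]
166 [ 4.48700e-01 -3.88600e-01  2.39000e-02  1.64000e-02  8.88362e+01] [0.19194533 0.22313184]
153 [ 4.38300e-01 -2.37900e-01  2.41000e-02  2.03000e-02  7.73071e+01] [0.19229581 0.22267802]
```

play_rows(increments=[[[-0.03,0,0],[0.4,0,0]],[[-0.0285,0,0.0338],[0,0,0]],[[0,0,0],[0,6.85,0]],[[0,0,0],[0,6.85,0]],[[0,0.03,0],[0,0,0]],[[0,0.03,0],[0,0,0]],[[0,0,0],[0,0,0]],[[0,0,0],[0,0,0]]])

```text
t: 15.92
eef_pos: [0.4415, -0.2343, 0.2497]
tool_rot: [0.555, -0.554, -0.437, 0.441]
contact_force: [-0.1, -0.6, 0.5]
gripper_width: 0.64
```

```bash
python3 go.py .4385 -.2386 .198 76.4
```

```text
t 15.92 pos [ 0.4415 -0.2343  0.2497] yaw 76.72 toolY [-0.005 -0.003 -1.   ] F [-0.1 -0.6  0.5] w 0.0547 q [-0.21  0.21  0.66  2.   -0.15  0.98  1.87]
shift tool [-0.0047  0.0517  0.0017]
turn [-0.23  0.32 -0.23] shift after turn [-0.0049  0.0517  0.0019]
```

play_rows(increments=[[[-0.0045,0,0.002],[-0.2,0.3,-0.2]],[[0,0.03,0],[0,0,0]],[[0,0.02,0],[0,0,0]],[[0,0.002,0],[0,0,0]],[[0,0,0],[0,0,0]]])

```text
t: 16.33
eef_pos: [0.4387, -0.2398, 0.1991]
tool_rot: [-0.555, 0.557, 0.437, -0.436]
contact_force: [-0.1, 0.2, 1.2]
gripper_width: 0.644
```

play_rows(increments=[[[0,0,0],[0,0,0]],[[0,0,0],[0,0,0]],[[0,0,0],[0,0,0]],[[0,0,0],[0,0,0]],[[0,0,0],[0,0,0]],[[0,0,0],[0,0,0]],[[0,0,0],[0,0,0]]], gripper=0.0)

```text
t: 16.92
eef_pos: [0.4394, -0.2401, 0.2001]
tool_rot: [-0.555, 0.558, 0.438, -0.435]
contact_force: [-0.9, 0.5, 7.1]
gripper_width: 0.276
```

```bash
python3 go.py .586 -.28 .2425 90.35
```

```text
t 16.92 pos [ 0.4394 -0.2401  0.2001] yaw 76.3 toolY [ 0.006 -0.001 -1.   ] F [-0.9  0.5  7.1] w 0.0236 q [-0.16  0.28  0.64  2.05 -0.22  0.87  1.94]
shift tool [-0.004  -0.0415 -0.1521]
turn [  0.33 -14.05  -0.03] shift after turn [-0.0408 -0.0424 -0.1463]
```

play_rows(increments=[[[0,-0.02,0],[0,0,0]],[[0,-0.02,0],[0,0,0]],[[0,0,0],[0,-7,0]],[[0,0,0],[0,-7,0]],[[-0.022,0,-0.01],[0,0,0]],[[-0.022,0,-0.02],[0,0,0]],[[0,0,-0.03],[0,0,0]],[[0,0,-0.03],[0,0,0]],[[0,0,-0.03],[0,0,0]],[[0,0,-0.02],[0,0,0]],[[0,0,-0.007],[0,0,0]],[[0,0,0],[0,0,0]],[[0,0,0],[0,0,0]],[[0,0,0],[0,0,0]]])

```text
t: 18.08
eef_pos: [0.5838, -0.2832, 0.2388]
tool_rot: [-0.499, 0.499, 0.501, -0.501]
contact_force: [-0.3, 0.1, -4.2]
gripper_width: 0.275
```

```bash
cat > held.py <<'E'
# held hanger in front of the mouth, from the scene camera: tab face, rollers, against the rail axis (x=.554-.006y, z=.190)
from h import *
from station import read_camera
c=read_camera("scene");X=cloud(c).reshape(-1,3);x,y,z=X.T
m=(z>.195)&(z<.215)&(x>.575)&(x<.61)&(y>-.34)&(y<-.215);q=X[m];print("tab face x",np.median(q[:,0]).round(4),"-> head x",(np.median(q[:,0])-.037).round(4),"y",np.percentile(q[:,1],[3,50,97]).round(4))
m=(abs(z-.19)<.03)&(x>.52)&(x<.575)&(y>-.35)&(y<-.215);q=X[m];print("rollers",len(q),rect(q[:,:2]),"z top",np.sort(q[:,2])[-4:].round(4))
E
python3 held.py;python3 go.py .5866 -.28 .2405 90.35
```

```text
tab face x 0.5894 -> head x 0.5524 y [-0.2925 -0.2816 -0.2707]
rollers 67 [ 5.54200e-01 -2.81400e-01  6.67000e-02  1.24000e-02  8.87285e+01] z top [0.2039 0.2053 0.2057 0.2072]
t 18.13 pos [ 0.5839 -0.2832  0.2389] yaw 90.21 toolY [ 0.002 -0.    -1.   ] F [-0.4  0.8 -3.5] w 0.0233 q [-0.06  0.49  0.58  1.66 -0.3   1.07  2.19]
shift tool [ 0.0032 -0.0015 -0.0028]
turn [ 0.1  -0.14 -0.02] shift after turn [ 0.0032 -0.0016 -0.0028]
```

play_rows(increments=[[[0.005,-0.0018,-0.0026],[0,0,0]],[[0.01,0,0],[0,0,0]],[[0.01,0,0],[0,0,0]],[[0.01,0,0],[0,0,0]],[[0.01,0,0],[0,0,0]],[[0.01,0,0],[0,0,0]],[[0.01,0,0],[0,0,0]],[[0.01,0,0],[0,0,0]],[[0.01,0,0],[0,0,0]],[[0.01,0,0],[0,0,0]],[[0.01,0,0],[0,0,0]],[[0,0,0],[0,0,0]]])

```text
t: 19.13
eef_pos: [0.588, -0.1744, 0.2403]
tool_rot: [-0.498, 0.498, 0.503, -0.501]
contact_force: [0.2, 0.4, -4.5]
gripper_width: 0.273
```

```bash
python3 go.py .5866 .0195 .2405 90.35
```

```text
t 19.13 pos [ 0.588  -0.1744  0.2403] yaw 90.48 toolY [ 0.002  0.001 -1.   ] F [ 0.2  0.4 -4.5] w 0.0233 q [-0.24  0.43  0.58  1.75 -0.27  1.04  2.01]
shift tool [ 0.1939  0.     -0.0003]
turn [0.14 0.13 0.08] shift after turn [ 0.1939 -0.0002  0.0002]
```

play_rows(increments=[[[0.012,0,0],[0,0,0]],[[0.015,0,0],[0,0,0]],[[0.015,0,0],[0,0,0]],[[0.015,0,0],[0,0,0]],[[0.015,0,0],[0,0,0]],[[0.015,0,0],[0,0,0]],[[0.015,0,0],[0,0,0]],[[0.015,0,0],[0,0,0]],[[0.015,0,0],[0,0,0]],[[0.015,0,0],[0,0,0]],[[0.015,0,0],[0,0,0]],[[0.015,0,0],[0,0,0]],[[0.008,0,0],[0,0,0]],[[0.004,0,0],[0,0,0]],[[0.004,0,0],[0,0,0]],[[0,0,0],[0,0,0]],[[0,0,0],[0,0,0]]])

```text
t: 20.55
eef_pos: [0.5865, 0.0145, 0.2405]
tool_rot: [-0.498, 0.5, 0.502, -0.501]
contact_force: [-0.5, 0.4, -4.1]
gripper_width: 0.272
```

```bash
python3 go.py .5866 .0195 .2405 90.35
```

```text
t 20.55 pos [0.5865 0.0145 0.2405] yaw 90.25 toolY [ 0.003 -0.001 -1.   ] F [-0.5  0.4 -4.1] w 0.0233 q [-0.56  0.37  0.55  1.81 -0.22  1.01  1.66]
shift tool [ 0.005  -0.     -0.0001]
turn [ 0.16 -0.1  -0.06] shift after turn [ 0.005  -0.     -0.0001]
```

play_rows(increments=[[[0.003,0,0],[0,0,0]],[[0.002,0,0],[0,0,0]],[[0.002,0,0],[0,0,0]],[[0.002,0,0],[0,0,0]],[[0.001,0,0],[0,0,0]],[[0,0,0],[0,0,0]]])

```text
t: 21.05
eef_pos: [0.5869, 0.0212, 0.2406]
tool_rot: [-0.497, 0.502, 0.5, -0.501]
contact_force: [1.9, -9.1, -4.9]
gripper_width: 0.275
```

play_rows(increments=[[[0,0,0],[0,0,0]],[[0,0,0],[0,0,0]],[[0,0,0],[0,0,0]],[[0,0,0],[0,0,0]],[[0,0,0],[0,0,0]],[[0,-0.015,0],[0,0,0]],[[0,-0.025,0],[0,0,0]],[[0,-0.03,0],[0,0,0]],[[-0.03,0,0],[0,0,0]],[[-0.04,0,0],[0,0,0]],[[-0.04,0,0],[0,0,0]],[[-0.04,0,0],[0,0,0]],[[-0.038,0,0.015],[0,0,0]],[[-0.035,0,0.02],[0,0,0]],[[-0.035,0,0.02],[0,0,0]],[[-0.03,0,0.02],[0,0,0]],[[0,0,0.02],[0,0,0]],[[0,0,0],[0,0,0]],[[0,0,0],[0,0,0]]], gripper=0.05)

```text
t: 22.63
eef_pos: [0.4923, -0.2634, 0.3107]
tool_rot: [-0.498, 0.5, 0.502, -0.5]
contact_force: [0.8, 0.6, 0.3]
gripper_width: 0.587
```

```bash
python3 tabs.py; python3 - <<'E'
from h import *
from station import read_camera
c=read_camera("scene");X=cloud(c).reshape(-1,3);x,y,z=X.T
for b in((.57,.64,.05,.16,.225,.27),(.57,.64,-.05,.05,.225,.27),(.67,.73,-.17,-.08,.19,.23),(.41,.49,-.45,-.33,.19,.23)):
    m=(x>b[0])&(x<b[1])&(y>b[2])&(y<b[3])&(z>b[4])&(z<b[5]); q=X[m]
    print(m.sum(),rect(q[:,:2]) if len(q) else 0,np.percentile(q[:,2],[5,95]) if len(q) else 0)
E
python3 go.py .4466 -.3888 .2 90
```

```text
tab 0.7049 -0.1261 size 0.0166 0.0243 z 0.226 yaw tab 5.6 rollers 0.3 96
142 [5.91400e-01 8.97000e-02 2.56000e-02 1.88000e-02 8.87936e+01] [0.22699549 0.25743122]
157 [5.90300e-01 2.14000e-02 2.48000e-02 1.83000e-02 8.83271e+01] [0.22796816 0.25826002]
165 [ 7.05900e-01 -1.26900e-01  2.45000e-02  1.69000e-02  8.78158e+01] [0.19334436 0.22321282]
165 [ 0.4481 -0.3889  0.019   0.0246  4.2968] [0.19223536 0.22288571]
t 22.73 pos [ 0.494  -0.2619  0.3105] yaw 90.43 toolY [ 0.004 -0.    -1.   ] F [0.8 0.5 0.3] w 0.0503 q [-0.18  0.26  0.68  1.8  -0.18  1.14  2.14]
shift tool [-0.1265  0.1103  0.0488]
turn [ 0.21  0.43 -0.  ] shift after turn [-0.1269  0.1105  0.0474]
```

play_rows(increments=[[[-0.032,0,0.012],[0,0,0]],[[-0.032,0,0.012],[0,0,0]],[[-0.032,0,0.012],[0,0,0]],[[-0.031,0,0.012],[0,0,0]],[[0,0.03,0],[0.2,0.4,0]],[[0,0.03,0],[0,0,0]],[[0,0,0],[0,0,0]],[[0,0,0],[0,0,0]]])

```text
t: 23.4
eef_pos: [0.4463, -0.3888, 0.2491]
tool_rot: [0.501, -0.499, -0.5, 0.501]
contact_force: [0.5, -0.9, 1.3]
gripper_width: 0.586
```

```bash
python3 go.py .4466 -.3888 .198 89.8
```

```text
t 23.4 pos [ 0.4463 -0.3888  0.2491] yaw 90.05 toolY [-0.004  0.001 -1.   ] F [ 0.5 -0.9  1.3] w 0.05 q [ 0.09  0.4   0.69  1.79 -0.29  1.05  2.46]
shift tool [-0.      0.0511 -0.0005]
turn [-0.22  0.25  0.07] shift after turn [ 0.      0.0511 -0.0003]
```

play_rows(increments=[[[0,0.025,0],[-0.2,0.2,0]],[[0,0.02,0],[0,0,0]],[[0,0.006,0],[0,0,0]],[[0,0,0],[0,0,0]]])

```text
t: 23.73
eef_pos: [0.4464, -0.3896, 0.1994]
tool_rot: [-0.5, 0.501, 0.5, -0.499]
contact_force: [0.6, -1.0, -0.7]
gripper_width: 0.585
```

play_rows(increments=[[[0,0,0],[0,0,0]],[[0,0,0],[0,0,0]],[[0,0,0],[0,0,0]],[[0,0,0],[0,0,0]],[[0,0,0],[0,0,0]],[[0,0,0],[0,0,0]],[[0,0,0],[0,0,0]]], gripper=0.0)

```text
t: 24.32
eef_pos: [0.4467, -0.3913, 0.2013]
tool_rot: [-0.499, 0.503, 0.5, -0.498]
contact_force: [0.1, -0.6, 6.5]
gripper_width: 0.272
```

```bash
python3 go.py .5866 -.285 .2415 90.2
```

```text
t 24.32 pos [ 0.4467 -0.3913  0.2013] yaw 89.71 toolY [ 0.006 -0.002 -1.   ] F [ 0.1 -0.6  6.5] w 0.0232 q [ 0.12  0.46  0.66  1.84 -0.34  0.95  2.5 ]
shift tool [ 0.1069 -0.0397 -0.1396]
turn [ 0.34 -0.49 -0.13] shift after turn [ 0.1058 -0.0402 -0.1403]
```

play_rows(increments=[[[0,-0.022,0],[0,0,0]],[[0,-0.02,0],[0,-0.5,0]],[[0.012,0,-0.028],[0,0,0]],[[0.019,0,-0.028],[0,0,0]],[[0.019,0,-0.028],[0,0,0]],[[0.019,0,-0.028],[0,0,0]],[[0.019,0,-0.02],[0,0,0]],[[0.015,0,-0.01],[0,0,0]],[[0,0,0],[0,0,0]],[[0,0,0],[0,0,0]],[[0,0,0],[0,0,0]]])

```text
t: 25.23
eef_pos: [0.5862, -0.2876, 0.2416]
tool_rot: [-0.499, 0.5, 0.501, -0.501]
contact_force: [-1.2, -0.2, -3.1]
gripper_width: 0.276
```

```bash
python3 held.py;python3 go.py .5866 -.28 .2410 90.35
```

```text
tab face x 0.5928 -> head x 0.5558 y [-0.2972 -0.2853 -0.2745]
rollers 74 [ 0.5617 -0.2859  0.0198  0.0664  1.2291] z top [0.2068 0.2071 0.2072 0.2089]
t 25.28 pos [ 0.5859 -0.2882  0.2417] yaw 90.09 toolY [ 0.002 -0.001 -1.   ] F [-0.2 -0.5 -2.9] w 0.0233 q [-0.09  0.51  0.65  1.65 -0.34  1.09  2.23]
shift tool [ 0.0082  0.0007 -0.0007]
turn [ 0.11 -0.26 -0.07] shift after turn [ 0.0082  0.0007 -0.0007]
```

play_rows(increments=[[[0.006,0,0],[0,-0.2,0]],[[0.01,0,0],[0,0,0]],[[0.01,0,0],[0,0,0]],[[0.01,0,0],[0,0,0]],[[0.01,0,0],[0,0,0]],[[0.01,0,0],[0,0,0]],[[0.01,0,0],[0,0,0]],[[0.01,0,0],[0,0,0]],[[0.01,0,0],[0,0,0]],[[0.01,0,0],[0,0,0]],[[0.01,0,0],[0,0,0]],[[0,0,0],[0,0,0]]])

```text
t: 26.28
eef_pos: [0.5868, -0.1777, 0.2413]
tool_rot: [-0.497, 0.498, 0.503, -0.502]
contact_force: [-0.2, 1.8, -2.6]
gripper_width: 0.272
```

```bash
python3 go.py .5866 -.051 .2410 90.35
```

```text
t 26.28 pos [ 0.5868 -0.1777  0.2413] yaw 90.58 toolY [ 0.002  0.001 -1.   ] F [-0.2  1.8 -2.6] w 0.0232 q [-0.29  0.44  0.65  1.75 -0.3   1.05  2.05]
shift tool [ 0.1267  0.0005 -0.0011]
turn [0.14 0.23 0.07] shift after turn [ 0.1267  0.0003 -0.0005]
```

play_rows(increments=[[[0.012,0,0],[0,0.2,0]],[[0.015,0,0],[0,0,0]],[[0.015,0,0],[0,0,0]],[[0.015,0,0],[0,0,0]],[[0.015,0,0],[0,0,0]],[[0.015,0,0],[0,0,0]],[[0.015,0,0],[0,0,0]],[[0.01,0,0],[0,0,0]],[[0.004,0,0],[0,0,0]],[[0.003,0,0],[0,0,0]],[[0.002,0,0],[0,0,0]],[[0,0,0],[0,0,0]],[[0,0,0],[0,0,0]]])

```text
t: 27.37
eef_pos: [0.5858, -0.0609, 0.2416]
tool_rot: [-0.498, 0.5, 0.501, -0.5]
contact_force: [-0.5, -0.3, -3.5]
gripper_width: 0.274
```

```bash
python3 go.py .5866 -.051 .2410 90.35
```

```text
t 27.37 pos [ 0.5858 -0.0609  0.2416] yaw 90.13 toolY [ 0.003 -0.001 -1.   ] F [-0.5 -0.3 -3.5] w 0.0234 q [-0.49  0.39  0.64  1.81 -0.27  1.02  1.83]
shift tool [ 0.0098  0.0006 -0.0008]
turn [ 0.16 -0.22 -0.06] shift after turn [ 0.0098  0.0006 -0.0008]
```

play_rows(increments=[[[0.004,0,0],[0,0,0]],[[0.003,0,0],[0,0,0]],[[0.003,0,0],[0,0,0]],[[0.002,0,0],[0,0,0]],[[0.002,0,0],[0,0,0]],[[0.001,0,0],[0,0,0]],[[0,0,0],[0,0,0]]])

```text
t: 27.95
eef_pos: [0.5858, -0.0491, 0.2418]
tool_rot: [-0.497, 0.502, 0.5, -0.501]
contact_force: [0.7, -8.6, -4.3]
gripper_width: 0.271
```

play_rows(increments=[[[0,0,0],[0,0,0]],[[0,0,0],[0,0,0]],[[0,0,0],[0,0,0]],[[0,0,0],[0,0,0]],[[0,0,0],[0,0,0]],[[0,-0.015,0],[0,0,0]],[[0,-0.025,0],[0,0,0]],[[0,-0.03,0],[0,0,0]],[[-0.01,0,-0.03],[0,0,0]],[[-0.022,0,-0.03],[0,0,0]],[[-0.023,0,-0.03],[0,0,0]],[[-0.023,0,-0.028],[0,0,0]],[[0,0.03,0],[0,0,0]],[[0,0.025,0],[0,0,0]],[[0,0,0],[0,0,0]],[[0,0,0],[0,0,0]]], gripper=0.055)

```text
t: 29.28
eef_pos: [0.7034, -0.1217, 0.2556]
tool_rot: [0.499, -0.499, -0.501, 0.501]
contact_force: [0.0, 0.1, 0.8]
gripper_width: 0.647
```

```bash
python3 go.py .7042 -.1266 .199 90.2
```

```text
t 29.28 pos [ 0.7034 -0.1217  0.2556] yaw 90.23 toolY [-0.  0. -1.] F [0.  0.1 0.8] w 0.0552 q [-0.31  0.6   0.62  1.47 -0.37  1.18  1.94]
shift tool [-0.0049  0.0566 -0.0008]
turn [-0.03  0.03  0.  ] shift after turn [-0.0049  0.0566 -0.0008]
```

play_rows(increments=[[[-0.005,0.025,-0.0008],[0,0,0]],[[0,0.02,0],[0,0,0]],[[0,0.011,0],[0,0,0]],[[0,0,0],[0,0,0]]])

```text
t: 29.62
eef_pos: [0.7044, -0.1264, 0.1999]
tool_rot: [-0.499, 0.499, 0.501, -0.501]
contact_force: [-0.4, 0.0, -0.3]
gripper_width: 0.642
```

play_rows(increments=[[[0,0,0],[0,0,0]],[[0,0,0],[0,0,0]],[[0,0,0],[0,0,0]],[[0,0,0],[0,0,0]],[[0,0,0],[0,0,0]],[[0,0,0],[0,0,0]],[[0,0,0],[0,0,0]]], gripper=0.0)

```text
t: 30.2
eef_pos: [0.7063, -0.128, 0.2031]
tool_rot: [-0.497, 0.501, 0.502, -0.499]
contact_force: [0.9, -0.6, 6.1]
gripper_width: 0.272
```

```bash
python3 go.py .586 -.28 .2415 90.35
```

```text
t 30.2 pos [ 0.7063 -0.128   0.2031] yaw 90.2 toolY [ 0.007 -0.001 -1.   ] F [ 0.9 -0.6  6.1] w 0.0232 q [-0.29  0.65  0.6   1.52 -0.4   1.09  1.97]
shift tool [-0.1516 -0.0391  0.1206]
turn [ 0.37 -0.15 -0.06] shift after turn [-0.1512 -0.0384  0.1212]
```

play_rows(increments=[[[0,-0.03,0],[0,0,0]],[[0,-0.03,0],[0,0,0]],[[-0.03,0,0],[0,0,0]],[[-0.03,0,0],[0,0,0]],[[-0.03,0,0.0],[0,0,0]],[[-0.03,0,0.01],[0,0,0]],[[-0.03,0,0.02],[0,0,0]],[[0,0,0.03],[0,0,0]],[[0,0,0.03],[0,0,0]],[[0,0.01,0.02],[0,0,0]],[[0,0.01,0.009],[0,0,0]],[[0,0,0],[0,0,0]],[[0,0,0],[0,0,0]],[[0,0,0],[0,0,0]]])

```text
t: 31.37
eef_pos: [0.5878, -0.2774, 0.2411]
tool_rot: [-0.498, 0.5, 0.502, -0.5]
contact_force: [1.1, 0.2, -2.9]
gripper_width: 0.275
```

```bash
python3 held.py;python3 go.py .5873 -.28 .2430 90.35
```

```text
tab face x 0.5938 -> head x 0.5568 y [-0.287  -0.2764 -0.2648]
rollers 84 [ 0.559  -0.276   0.0147  0.0667  4.38  ] z top [0.202  0.2021 0.203  0.2032]
t 31.42 pos [ 0.588  -0.2776  0.2411] yaw 90.28 toolY [ 0.004 -0.001 -1.   ] F [ 0.3  0.  -2.8] w 0.0233 q [-0.11  0.51  0.65  1.66 -0.34  1.08  2.21]
shift tool [-0.0024 -0.0019  0.0007]
turn [ 0.23 -0.07 -0.06] shift after turn [-0.0024 -0.0019  0.0007]
```

play_rows(increments=[[[0.005,-0.0022,0.0011],[0,0,0]],[[0.01,0,0],[0,0,0]],[[0.01,0,0],[0,0,0]],[[0.01,0,0],[0,0,0]],[[0.01,0,0],[0,0,0]],[[0.01,0,0],[0,0,0]],[[0.01,0,0],[0,0,0]],[[0.01,0,0],[0,0,0]],[[0.01,0,0],[0,0,0]],[[0.01,0,0],[0,0,0]],[[0.01,0,0],[0,0,0]],[[0.01,0,0],[0,0,0]],[[0.01,0,0],[0,0,0]],[[0.01,0,0],[0,0,0]],[[0.01,0,0],[0,0,0]],[[0.005,0,0],[0,0,0]],[[0,0,0],[0,0,0]],[[0,0,0],[0,0,0]]])

```text
t: 32.92
eef_pos: [0.5849, -0.1279, 0.2428]
tool_rot: [-0.498, 0.5, 0.501, -0.501]
contact_force: [-0.5, -0.7, -3.9]
gripper_width: 0.27
```

```bash
python3 go.py .5873 -.121 .2430 90.35
```

```text
t 32.92 pos [ 0.5849 -0.1279  0.2428] yaw 90.23 toolY [ 0.003 -0.001 -1.   ] F [-0.5 -0.7 -3.9] w 0.0231 q [-0.38  0.41  0.65  1.79 -0.29  1.03  1.95]
shift tool [ 0.0068 -0.0002 -0.0025]
turn [ 0.16 -0.12 -0.05] shift after turn [ 0.0068 -0.0002 -0.0025]
```

play_rows(increments=[[[0.003,0,-0.001],[0,0,0]],[[0.003,0,0],[0,0,0]],[[0.002,0,0],[0,0,0]],[[0.002,0,0],[0,0,0]],[[0.002,0,0],[0,0,0]],[[0,0,0],[0,0,0]]])

```text
t: 33.42
eef_pos: [0.5856, -0.1173, 0.2427]
tool_rot: [0.498, -0.501, -0.501, 0.501]
contact_force: [0.2, -4.2, -5.3]
gripper_width: 0.269
```

play_rows(increments=[[[0.002,0,0],[0,0,0]],[[0.001,0.001,0],[0,0,0]],[[0,0,0],[0,0,0]]])

```text
t: 33.67
eef_pos: [0.5856, -0.1168, 0.2426]
tool_rot: [-0.497, 0.502, 0.5, -0.501]
contact_force: [-1.4, -9.4, -1.2]
gripper_width: 0.273
```

play_rows(increments=[[[0,0,0],[0,0,0]],[[0,0,0],[0,0,0]],[[0,0,0],[0,0,0]],[[0,0,0],[0,0,0]],[[0,0,0],[0,0,0]],[[0,-0.015,0],[0,0,0]],[[0,-0.025,0],[0,0,0]],[[0,-0.035,0],[0,0,0]],[[0,-0.035,0],[0,0,0]],[[0.035,0,0.02],[0,0,0]],[[0.035,0,0.02],[0,0,0]],[[0.035,0,0.02],[0,0,0]],[[0.035,0,0.02],[0,0,0]],[[0.035,0,0.02],[0,0,0]],[[0.035,0,0.02],[0,0,0]],[[0.035,0,0.02],[0,0,0]],[[0.035,0,0],[0,0,0]],[[0,0,0],[0,0,0]],[[0,0,0],[0,0,0]]], gripper=0.055)

```text
t: 35.25
eef_pos: [0.4439, 0.1689, 0.3512]
tool_rot: [-0.497, 0.499, 0.503, -0.502]
contact_force: [-0.3, -0.5, -0.2]
gripper_width: 0.639
```

```bash
python3 go.py .425 .145 .3 -1.5; cat > row.py <<'E'
from h import *
from station import read_camera
c=read_camera("scene");X=cloud(c).reshape(-1,3);x,y,z=X.T
cv2.imwrite("pics/s2.png",cv2.resize(c["color"][130:400,200:520,::-1],None,fx=2,fy=2))
from scipy.cluster.vq import kmeans
m=(x>.57)&(x<.64)&(y>-.2)&(y<.13)&(z>.225)&(z<.27);q=X[m]
h,e=np.histogram(q[:,1],bins=np.arange(-.2,.14,.004)); L,k=nd.label(h>0)
for i in range(1,k+1):
    I=np.where(L==i)[0]; s=q[(q[:,1]>=e[I[0]])&(q[:,1]<e[I[-1]+1])]
    print("tab y",((s[:,1].min()+s[:,1].max())/2).round(4),"w",np.ptp(s[:,1]).round(4),"x",np.median(s[:,0]).round(4),"top z",np.percentile(s[:,2],97).round(4),len(s))
E
python3 row.py
```

```text
t 35.25 pos [0.4439 0.1689 0.3512] yaw 90.49 toolY [ 0.003 -0.    -1.   ] F [-0.3 -0.5 -0.2] w 0.0546 q [-0.95  0.03  0.47  1.91 -0.01  1.2   1.11]
shift tool [-0.0238  0.0512  0.0192]
turn [ 0.14 91.99  0.11] shift after turn [-0.0182  0.0512 -0.0244]
tab y -0.1171 w 0.0242 x 0.591 top z 0.2599 164
tab y -0.0491 w 0.0247 x 0.5957 top z 0.2582 154
tab y 0.02 w 0.0255 x 0.5947 top z 0.2589 154
tab y 0.0901 w 0.0249 x 0.5963 top z 0.2589 143
```

View pics/s2.png

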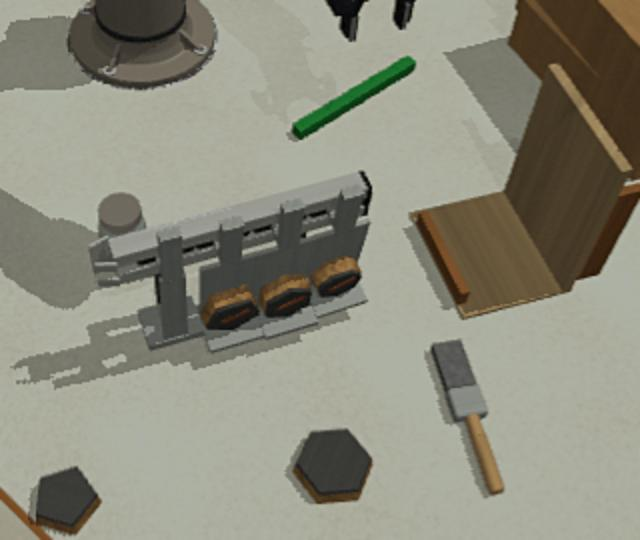

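The picture shows the row complete: three hangers and the keeper (170,285) hang side by side in the rail, with the measured tabs 68–70 mm apart. Next is the bar.

play_rows(increments=[[[0,0,0],[0,7.1,0]],[[0,0,0],[0,7.1,0]],[[0,0,0],[0,7.1,0]],[[0,0,0],[0,7.1,0]],[[0,0,0],[0,7.1,0]],[[0,0,0],[0,7.1,0]],[[0,0,0],[0,7.1,0]],[[0,0,0],[0,7.1,0]],[[0,0,0],[0,7.1,0]],[[0,0,0],[0,7.1,0]],[[0,0,0],[0,7.1,0]],[[0,0,0],[0,7.1,0]],[[0,0,0],[0,6.8,0]],[[0,0,0],[-7,0,0]],[[0,0,0],[-7,0,0]],[[0,0,0],[-7,0,0]],[[0,0,0],[-7,0,0]],[[0,0,0],[-7,0,0]],[[0,0,0],[-3,0,0]],[[0,0,0],[0,0,0]]])

```text
t: 36.97
eef_pos: [0.4442, 0.1677, 0.3495]
tool_rot: [-0.436, 0.9, -0.013, 0.007]
contact_force: [-1.1, -0.3, -0.0]
gripper_width: 0.646
```

```bash
cat > go2.py <<'E'
# go2.py x y z yaw tilt: tool x at yaw, tool y (fingers) tilted by tilt about tool x from straight down; also bar as the top camera sees it
import sys,numpy as np
from station import get_obs
from scipy.spatial.transform import Rotation as Ro
a=[float(v) for v in sys.argv[1:]]
o=get_obs();R=Ro.from_quat(np.roll(o["tool_rot"],-1))
T=Ro.from_euler("z",a[3],degrees=True)*Ro.from_matrix([[1,0,0],[0,0,1],[0,-1,0]])*Ro.from_euler("x",a[4],degrees=True)
d=np.array(a[:3])-o["eef_pos"]
print("t",round(o["t"],2),"pos",o["eef_pos"].round(4),"axes",R.as_matrix().round(3).tolist(),"F",o["contact_force"].round(1),"w",round(o["gripper_width"]*.0854,4),"q",o["q"].round(2))
print("world left",d.round(4),"turn",np.degrees((R.inv()*T).as_rotvec()).round(2),"shift now",R.inv().apply(d).round(4),"after turn",T.inv().apply(d).round(4))
E
python3 go2.py .4226 .12 .12 -1.5 -38
```

```text
t 36.97 pos [0.4442 0.1677 0.3495] axes [[1.0, -0.018, 0.023], [-0.029, -0.62, 0.784], [0.0, -0.785, -0.62]] F [-1.1 -0.3 -0. ] w 0.0551 q [-1.14  0.3   0.45  1.79  0.36  1.55 -0.8 ]
world left [-0.0216 -0.0477 -0.2295] turn [ 0.32 -0.15 -0.1 ] shift now [-0.0203  0.2101  0.1044] after turn [-0.0204  0.2106  0.1033]
```

play_rows(increments=[[[-0.003,0.03,0.015],[0,0,0]],[[-0.003,0.03,0.015],[0,0,0]],[[-0.003,0.03,0.015],[0,0,0]],[[-0.003,0.03,0.015],[0,0,0]],[[-0.003,0.03,0.015],[0,0,0]],[[-0.003,0.03,0.015],[0,0,0]],[[-0.002,0.03,0.014],[0,0,0]],[[0,0,0],[0,0,0]],[[0,0,0],[0,0,0]]])

```text
t: 37.72
eef_pos: [0.4237, 0.118, 0.1222]
tool_rot: [-0.437, 0.899, -0.015, 0.008]
contact_force: [0.3, -0.4, 0.6]
gripper_width: 0.648
```

```bash
python3 go2.py .4226 .12 .026 -1.5 -38
```

```text
t 37.72 pos [0.4237 0.118  0.1222] axes [[0.999, -0.02, 0.029], [-0.035, -0.617, 0.786], [0.002, -0.787, -0.617]] F [ 0.3 -0.4  0.6] w 0.0553 q [-1.07  0.55  0.42  2.07  0.33  1.03 -0.93]
world left [-0.0011  0.002  -0.0962] turn [ 0.11 -0.46 -0.21] shift now [-0.0014  0.0745  0.061 ] after turn [-0.0012  0.0746  0.0608]
```

play_rows(increments=[[[-0.0012,0.02,0.016],[0,-0.4,0]],[[0,0.02,0.016],[0,0,0]],[[0,0.02,0.016],[0,0,0]],[[0,0.0125,0.0115],[0,0,0]],[[0,0,0],[0,0,0]],[[0,0,0],[0,0,0]]])

```text
t: 38.22
eef_pos: [0.4239, 0.1227, 0.0294]
tool_rot: [-0.439, 0.899, -0.012, 0.006]
contact_force: [-0.1, -0.4, -0.5]
gripper_width: 0.643
```

play_rows(increments=[[[0,0,0],[0,0,0]],[[0,0,0],[0,0,0]],[[0,0,0],[0,0,0]],[[0,0,0],[0,0,0]],[[0,0,0],[0,0,0]],[[0,0,0],[0,0,0]],[[0,0,0],[0,0,0]],[[0,0,0],[0,0,0]]], gripper=0.0)

```text
t: 38.88
eef_pos: [0.4231, 0.1227, 0.0293]
tool_rot: [-0.438, 0.899, -0.012, 0.006]
contact_force: [-1.1, 2.3, 10.5]
gripper_width: 0.216
```

```bash
python3 go2.py .4226 .12 .026 -1.5 -38
```

```text
t 38.88 pos [0.4231 0.1227 0.0293] axes [[1.0, -0.016, 0.02], [-0.026, -0.615, 0.788], [-0.0, -0.788, -0.615]] F [-1.1  2.3 10.5] w 0.0185 q [-1.04  0.73  0.38  2.08  0.31  0.86 -0.99]
world left [-0.0005 -0.0027 -0.0033] turn [-0.02  0.01 -0.  ] shift now [-0.0005  0.0043 -0.0001] after turn [-0.0005  0.0043 -0.0001]
```

play_rows(increments=[[[0,-0.0158,-0.0123],[0,0,0]],[[0,-0.0236,-0.0185],[0,0,0]],[[0,-0.0236,-0.0185],[0,0,0]],[[0,-0.0236,-0.0185],[0,0,0]],[[0,-0.0236,-0.0185],[0,0,0]],[[0,-0.0236,-0.0185],[0,0,0]],[[0,-0.0236,-0.0185],[0,0,0]],[[0,-0.0236,-0.0185],[0,0,0]],[[0,-0.0236,-0.0185],[0,0,0]],[[0,-0.0236,-0.0185],[0,0,0]],[[0,0,0],[0,0,0]],[[0,0,0],[0,0,0]]])

```text
t: 39.88
eef_pos: [0.4232, 0.1219, 0.3189]
tool_rot: [-0.44, 0.898, -0.012, 0.006]
contact_force: [0.1, -0.0, -2.6]
gripper_width: 0.216
```

```bash
python3 go2.py .567 .30 .35 -3 28
```

```text
t 39.88 pos [0.4232 0.1219 0.3189] axes [[1.0, -0.016, 0.021], [-0.026, -0.613, 0.79], [0.001, -0.79, -0.613]] F [ 0.1 -0.  -2.6] w 0.0185 q [-1.14  0.24  0.47  1.92  0.39  1.45 -0.82]
world left [0.1438 0.1781 0.0311] turn [65.78  1.57  0.17] shift now [ 0.1391 -0.1359  0.1247] after turn [0.1343 0.0596 0.1782]
```

play_rows(increments=[[[0,-0.0267,0.0243],[0,0,0]],[[0,-0.0267,0.0243],[0,0,0]],[[0,-0.0267,0.0243],[0,0,0]],[[0,-0.0267,0.0243],[0,0,0]],[[0,-0.0267,0.0243],[0,0,0]],[[0.036,0,0],[0,0,0]],[[0.036,0,0],[0,0,0]],[[0.036,0,0],[0,0,0]],[[0.036,0,0],[0,0,0]],[[0,0,0],[7,0,0]],[[0,0,0],[7,0,0]],[[0,0,0],[7,0,0]],[[0,0,0],[7,0,0]],[[0,0,0],[7,0,0]],[[0,0,0],[7,0,0]],[[0,0,0],[7,0,0]],[[0,0,0],[7,0,0]],[[0,0,0],[7,0,0]],[[0,0,0],[0,0,0]],[[0,0,0],[0,0,0]]])

```text
t: 41.55
eef_pos: [0.5712, 0.2932, 0.3457]
tool_rot: [0.842, -0.54, 0.01, -0.011]
contact_force: [-0.7, 0.2, -1.5]
gripper_width: 0.217
```

```bash
python3 go2.py .567 .322 .19 -3 28
```

```text
t 41.55 pos [0.5712 0.2932 0.3457] axes [[1.0, 0.008, 0.03], [-0.03, 0.418, 0.908], [-0.005, -0.909, 0.418]] F [-0.7  0.2 -1.5] w 0.0185 q [-0.59  0.29  0.26  1.69 -0.54  1.07 -0.14]
world left [-0.0042  0.0288 -0.1557] turn [ 3.32  1.01 -0.85] shift now [-0.0042  0.1535 -0.0389] after turn [-0.0057  0.1509 -0.0479]
```

play_rows(increments=[[[0,0,0],[3.3,1.0,-0.8]],[[-0.001,0.025,-0.008],[0,0,0]],[[-0.001,0.025,-0.008],[0,0,0]],[[-0.001,0.025,-0.008],[0,0,0]],[[-0.001,0.025,-0.008],[0,0,0]],[[-0.001,0.025,-0.008],[0,0,0]],[[-0.001,0.025,-0.008],[0,0,0]],[[0,0,0],[0,0,0]],[[0,0,0],[0,0,0]],[[0,0,0],[0,0,0]]])

```text
t: 42.38
eef_pos: [0.5677, 0.3264, 0.1941]
tool_rot: [0.858, -0.513, 0.01, -0.021]
contact_force: [0.2, -1.0, -0.7]
gripper_width: 0.214
```

```bash
python3 go2.py .567 .322 .1523 -3 28; cat > barm.py <<'E'
from h import *
from station import read_camera
import sys
c=read_camera("scene");X=cloud(c).reshape(-1,3);x,y,z=X.T
cv2.imwrite(f"pics/{sys.argv[1]}.png",cv2.resize(c["color"][90:360,360:640,::-1],None,fx=2,fy=2))
# +x face of the bar, below and above the fingers
m=(x>.565)&(x<.595)&(y>.255)&(y<.378)&(z>.012)&(z<.30);q=X[m]
L,k=nd.label(0*q[:,0]);
for lo in np.arange(.01,.30,.02):
    s=q[(q[:,2]>=lo)&(q[:,2]<lo+.02)]
    if len(s)>4: print(round(lo+.01,3),len(s),"y",np.percentile(s[:,1],[5,50,95]).round(4),"x",np.median(s[:,0]).round(4))
E
python3 barm.py s3
```

```text
t 42.38 pos [0.5677 0.3264 0.1941] axes [[0.999, 0.025, 0.038], [-0.045, 0.473, 0.88], [0.004, -0.881, 0.473]] F [ 0.2 -1.  -0.7] w 0.0182 q [-0.54  0.44  0.16  1.86 -0.77  0.77  0.1 ]
world left [-0.0007 -0.0044 -0.0418] turn [-0.26  0.46  0.02] shift now [-0.0007  0.0347 -0.0237] after turn [-0.0005  0.0348 -0.0236]
0.02 7 y [0.258  0.2765 0.341 ] x 0.5855
0.04 26 y [0.2556 0.2589 0.2616] x 0.5794
0.06 40 y [0.2773 0.2844 0.2966] x 0.5758
0.08 67 y [0.2812 0.2908 0.3061] x 0.5755
0.1 60 y [0.2919 0.2996 0.315 ] x 0.5763
0.12 65 y [0.3006 0.3077 0.3238] x 0.5765
0.14 65 y [0.3079 0.3172 0.3307] x 0.577
0.16 71 y [0.3163 0.3251 0.3439] x 0.5772
0.18 17 y [0.3218 0.3279 0.3505] x 0.5838
0.2 46 y [0.3247 0.3494 0.3615] x 0.5796
0.22 99 y [0.3012 0.3487 0.3676] x 0.5788
0.24 129 y [0.2861 0.3563 0.3739] x 0.5803
0.26 103 y [0.273  0.3644 0.3745] x 0.5797
0.28 34 y [0.3012 0.3713 0.377 ] x 0.5786
```

View pics/s3.png

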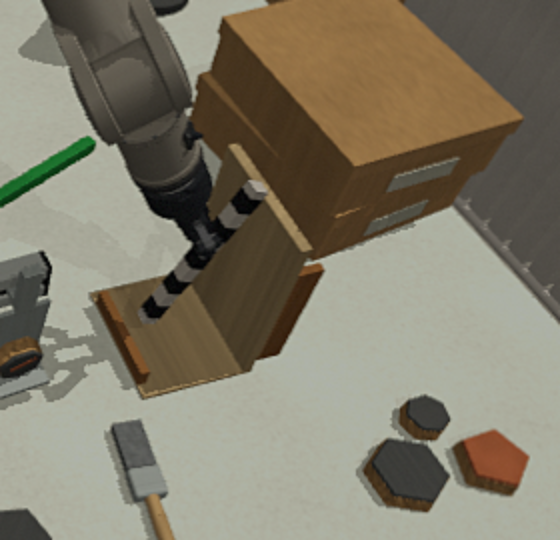

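The bar is held at about 66° over the base plate, with its foot near (150,310), between the stop strip and the board. Next I lower it.

play_rows(increments=[[[0,0.0073,-0.0054],[0,0,0]],[[0,0.0073,-0.0054],[0,0,0]],[[0,0.0073,-0.0054],[0,0,0]],[[0,0.0073,-0.0054],[0,0,0]],[[0,0,0],[0,0,0]],[[0,0,0],[0,0,0]]])

```text
t: 42.93
eef_pos: [0.5669, 0.3192, 0.1561]
tool_rot: [0.858, -0.513, 0.012, -0.021]
contact_force: [0.5, 0.0, -1.6]
gripper_width: 0.211
```

play_rows(increments=[[[0,0.0018,-0.0009],[0,0,0]],[[0,0.0009,-0.0005],[0,0,0]],[[0,0.0009,-0.0005],[0,0,0]],[[0,0.0009,-0.0005],[0,0,0]],[[0,0,0],[0,0,0]]])

```text
t: 43.35
eef_pos: [0.5679, 0.3212, 0.1535]
tool_rot: [0.859, -0.512, 0.01, -0.021]
contact_force: [-0.8, 1.1, 5.1]
gripper_width: 0.209
```

```bash
python3 go2.py .567 .315 .1523 -3 28
```

```text
t 43.35 pos [0.5679 0.3212 0.1535] axes [[0.999, 0.027, 0.039], [-0.047, 0.475, 0.879], [0.005, -0.879, 0.476]] F [-0.8  1.1  5.1] w 0.0179 q [-0.51  0.49  0.13  1.89 -0.83  0.71  0.19]
world left [-0.0009 -0.0062 -0.0012] turn [-0.42  0.39  0.09] shift now [-0.0006 -0.0019 -0.006 ] after turn [-0.0005 -0.0019 -0.006 ]
```

play_rows(increments=[[[0,-0.0007,-0.0013],[0,0,0]],[[0,-0.0007,-0.0013],[0,0,0]],[[0,-0.0007,-0.0013],[0,0,0]],[[0,-0.0007,-0.0013],[0,0,0]],[[0,-0.0005,-0.0009],[0,0,0]],[[0,0,0],[0,0,0]],[[0,0,0],[0,0,0]]])

```text
t: 43.93
eef_pos: [0.5677, 0.3159, 0.1549]
tool_rot: [0.859, -0.511, 0.01, -0.021]
contact_force: [-0.3, 3.7, 8.0]
gripper_width: 0.213
```

play_rows(increments=[[[0,-0.0007,-0.0013],[0,0,0]],[[0,-0.0007,-0.0013],[0,0,0]],[[0,0,0],[0,0,0]],[[0,0,0],[0,0,0]]])

```text
t: 44.27
eef_pos: [0.5677, 0.3137, 0.1554]
tool_rot: [0.86, -0.51, 0.009, -0.021]
contact_force: [-1.6, 5.7, 10.5]
gripper_width: 0.213
```

```bash
python3 go2.py .567 .315 .1523 -3 28; python3 barm.py s4
```

```text
t 44.27 pos [0.5677 0.3137 0.1554] axes [[0.999, 0.027, 0.038], [-0.046, 0.479, 0.877], [0.006, -0.878, 0.479]] F [-1.6  5.7 10.5] w 0.0182 q [-0.49  0.49  0.13  1.9  -0.83  0.71  0.2 ]
world left [-0.0007  0.0013 -0.0031] turn [-0.64  0.47  0.12] shift now [-0.0008  0.0034 -0.0004] after turn [-0.0007  0.0034 -0.0003]
0.02 40 y [0.2707 0.2818 0.3489] x 0.5754
0.04 79 y [0.2558 0.2788 0.2985] x 0.5765
0.06 54 y [0.2814 0.2898 0.3062] x 0.5757
0.08 58 y [0.2905 0.298  0.3142] x 0.5766
0.1 60 y [0.2979 0.3049 0.3201] x 0.5762
0.12 63 y [0.3069 0.3128 0.3308] x 0.5765
0.14 17 y [0.3114 0.315  0.3383] x 0.5793
0.16 45 y [0.3141 0.3348 0.3484] x 0.5793
0.18 85 y [0.289  0.3354 0.3512] x 0.5788
0.2 122 y [0.2752 0.341  0.3594] x 0.5803
0.22 112 y [0.262  0.349  0.3667] x 0.5804
0.24 64 y [0.2874 0.3566 0.3703] x 0.5764
0.28 27 y [0.2714 0.2797 0.2868] x 0.5894
0.3 14 y [0.2644 0.2727 0.2771] x 0.5905
```

play_rows(increments=[[[0,0,0],[0,0,0]],[[0,0,0],[0,0,0]],[[0,0,0],[0,0,0]],[[0,0,0],[0,0,0]],[[0,0,0],[0,0,0]],[[0,0,0],[0,0,0]]], gripper=0.06)

```text
t: 44.82
eef_pos: [0.5667, 0.3095, 0.1516]
tool_rot: [0.858, -0.513, 0.011, -0.021]
contact_force: [0.5, -0.1, 0.7]
gripper_width: 0.704
```

play_rows(increments=[[[0,-0.01,0],[0,0,0]],[[0,-0.02,0],[0,0,0]],[[0,-0.03,0],[0,0,0]],[[0,-0.03,0],[0,0,0]],[[0,-0.03,0],[0,0,0]],[[0,-0.03,0],[0,0,0]],[[0,-0.03,0],[0,0,0]],[[0,-0.03,0],[0,0,0]],[[0,0,0],[0,0,0]],[[0,0,0],[0,0,0]]])

```text
t: 45.65
eef_pos: [0.5625, 0.2091, 0.3394]
tool_rot: [0.858, -0.512, 0.01, -0.023]
contact_force: [0.3, -0.1, -0.6]
gripper_width: 0.7
```

```bash
python3 go.py; python3 barm.py s5; python3 row.py
```

```text
t 45.65 pos [0.5625 0.2091 0.3394] yaw -2.87 toolY [ 0.03   0.474 -0.88 ] F [ 0.3 -0.1 -0.6] w 0.0598 q [-0.45  0.23  0.26  1.79 -0.62  1.07  0.05]
0.02 36 y [0.2607 0.2772 0.3199] x 0.576
0.04 88 y [0.2565 0.2785 0.297 ] x 0.5766
0.06 62 y [0.2849 0.2918 0.3097] x 0.5761
0.08 63 y [0.2942 0.3026 0.32  ] x 0.5761
0.1 63 y [0.3038 0.3121 0.3267] x 0.5768
0.12 70 y [0.3148 0.3233 0.339 ] x 0.5777
0.14 73 y [0.3244 0.3328 0.3503] x 0.5773
0.16 77 y [0.334  0.3424 0.361 ] x 0.5776
0.18 77 y [0.3443 0.3532 0.3685] x 0.5776
0.2 78 y [0.3542 0.3622 0.3756] x 0.577
0.22 61 y [0.3646 0.3706 0.3762] x 0.5746
tab y -0.1165 w 0.0246 x 0.5913 top z 0.2602 166
tab y -0.0486 w 0.0255 x 0.5968 top z 0.2582 142
tab y 0.0211 w 0.0248 x 0.5966 top z 0.2575 143
tab y 0.0899 w 0.0248 x 0.595 top z 0.2578 146
```

View pics/s5.png

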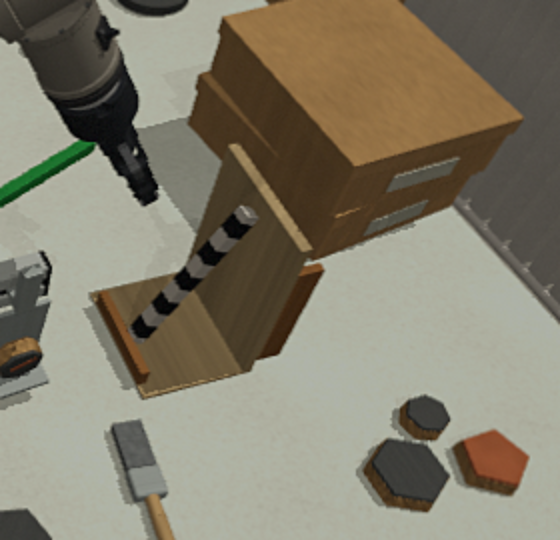

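The bar leans on the board with its foot at the strip near (140,330) and its top at (245,215). The gripper is clear of everything, so I hand in.

```bash
python3 -c "
from station import hand_in
print(hand_in())"
```

```text
the job is handed in; nothing more can be done
None
```

The job is handed in at about 46 s on the robot's clock; the hand-in reports no verdict. I stood the keeper on the table, hung the three fragment hangers against the capped end and put the keeper back behind them. Then I leaned the scale bar on the board.

What the last scene-camera checks showed:
- **Row:** the tabs are at y = 0.090, 0.021, −0.049 and −0.117 m, so 68–70 mm apart. The first is on its expected position at the cap (0.091). The tab tops are at about 0.258–0.260 m, as expected for hung hangers that have dropped 3 mm. I did not measure the roller heads directly inside the channel.
- **Bar:** its foot is against the stop strip and its top is at the board. The slope measures about 63°, against the expected 62°; the difference is within the calibration error.
- **Bystanders:** in the pictures viewed after the row was hung, the loose fragments, the brush and the jar look where they were. I did not measure them again. The green look-alike was not touched.
- **Robot:** the gripper was open, clear of everything, with no contact force.

No check failed, and the hangers I looked at again before gripping had not been knocked aside.

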